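# Change the stud in the inclined specimen chuck

## Robot

A 7-joint arm with a two-finger parallel gripper is mounted at the origin on a cart in front of the work surface, level with it; the furniture and walls round the work are solid. World frame = base frame: x ahead of the robot, y to its left, z up, the work surface at z = 0. Lengths are in m, angles in rad, forces in N, time in s.
With the tool pointing down it reaches from about 0.4 to 0.85 m from the base axis. Payload 10.4 kg.
Tool frame: the origin (TCP) lies at the very end of the fingers, on their centre line; the grasp point (between the pads) lies 19 mm behind it; z points along the fingers, y is the direction in which the jaws open and shut (so a half turn about z gives the same grasp; the last joint's range is limited). The gripper opens to 87 mm and grips with 3 to 60 N. Pads are 19 mm wide; open, the fingers measure 117 mm over their backs; the gripper's body (75 mm by 190 mm) begins 51 mm behind the grasp point.
Start: joints at [1.23, 0.332, -0.065, 1.46, 0.022, 1.35, -0.088], TCP at [0.195, -0.594, 0.223] pointing down, gripper open.
Joint ranges: [-2.6, 2.6], [-0.5, 2.12], [-1.47, 1.34], [0.16, 2.42], [-1.27, 4.41], [0.06, 2.06], [-2.6, 2.6]. Speed limits (rad/s): [2.22, 2.22, 2.79, 2.79, 3.14, 3.14, 3.14].

## Interface

Orientations are given as a unit quaternion [x, y, z, w].
In Python, from bench import read_state, imaging, r gives the robot as it stands. The module is installed in compiled form; this text tells all that it offers.
- The arm moves only by the tool move_arm, never from a script. Its argument "series" is a list of rows, each a list of 4 numbers: the shift along the tool's x, y, z in m, then the turn about the tool's z in rad. In form: [[x, y, z, roll], ...]. A call has 1 to 20 rows; each row is the pose to reach, as a shift and turn from the pose commanded when the call began, along the tool's axes at that moment; what a row does not reach only later rows make up. A row lasts 1/10 s, in which the tool goes at most 50 mm and 8.59 degrees, less where a joint would pass 70% of its speed; a pose out of reach is approached as far as the arm can. A call with a gripper value outside its range is refused whole. "claw" is the gripper's target within -1 to 1 (fully open at 1, half-way at 0, shut at -1), set as the call begins (left out, the last holds). The fingers move at their own pace and stop on an object; "newtons" is the grip in N (left out, the last holds). Time passes only in rows, so rows that repeat a pose let the fingers close. It gives the time, the measured TCP pose, the force and the opening at its end, in the units of the state.
- read_state(): the state, without advancing time (a new reading comes with each control period).
- imaging.camera(name): name is "scene" or "side" or "wrist"; returns (picture, depth): 480x640x3 uint8, red, green, blue; 480x640 float32, m along the optical axis (not along the pixel's ray), 0 where there is no reading.
- imaging.get_calibration(name): a dict with "camera_matrix" (3x3 intrinsics, pixels), "R" (3x3) and "t" (3): a world point X has camera coordinates R X + t. Camera axes: x right, y down, z forward; pixel columns grow to the right and rows downward; lengths in m; the calibration is good to about 2 mm. The wrist camera is an equidistant fisheye: a pixel r from the principal point sees the ray r / f radians off the axis. A picture is of the moment at which its call begins: read the wrist's pose just before it. get_calibration takes no time and is no camera call; for the wrist camera it gives the pose at the moment of the call.
- r.close_job(): hands the job in, once; it reports no verdict.
The state is a dict: "time": time; "joint_positions": joint angles; "joint_vel": joint speeds; "joint_torque": joint torques, N m; "ee_pos": TCP position; "eef_rot": TCP orientation; "ft_force": force on the tool from outside, world axes, zero at the start; "torque": the same for the moment, N m; "width": finger opening in m.
Only numpy, scipy, OpenCV 4.12 (cv2) and the standard library are available. Lean on these libraries where they do the work, as an engineer would, in place of code of your own. Each camera call takes 0.05 s, during which the arm holds its last target.

## Task

Fit the stud with the pointed, conical top from the rack into the inclined three-jaw chuck: its jaws stand too nearly closed, so open them by turning the knurled sleeve, put the stud fully home in the bore, and turn the sleeve back until all three jaws grip it firmly. Let go, leave the other two studs in the rack, and do not disturb the bottle, can, blower and weight standing about.

Things in the scene. Friction and masses are not known exactly. Their poses are not given: they have to be found in the camera images.
- chuck: fixture chuck, fixed to the desk: dark steel base plate 110 x 80 x 12 mm with a grey round post leaning 30 degrees from vertical. Origin at the centre of the plate's underside, z up; the chuck leans toward the body's -x, so its mouth faces up and to -x. It stands with a different position and yaw every time. Nothing of it but the sleeve and jaws moves
- chuck_mouth (a point): point on the chuck's axis level with the sleeve's upper rim, 117 mm above the desk; its z axis points out of the mouth along the chuck's axis (axes fixed to the chuck). The knurled aluminium sleeve is 48 mm across and reaches 36 mm down the axis from here; the post below is 45 mm across. The jaws stand 2 mm proud of the rim
- bore_floor (a point): centre of the bore's flat floor, on the chuck's axis 28 mm below the mouth (30 mm below the jaws' tops); same axes as the mouth. A stud is fully home with its foot on this floor; its grip's underside is then 4 mm above the jaws' tops and its tip 34 mm above the sleeve's rim
- sleeve (a joint): turn of the sleeve, rad: 0 = fully open, 1.83 = stop, jaws closed up; starts between 1.4 and 1.8. It grows (closes) clockwise as seen looking into the mouth. The 12 mm shank goes in freely below about 0.8 and is touched by the jaws at 1.33; beyond that the drive winds up springily and at 1.6 to 1.7 holds firmly (about 0.05 springs back on letting go). Needs 0.15 N m, up to 0.35 when winding up; stays where it is left
- jaw_0: one of three dark steel jaws 120 degrees apart in the mouth, 9 mm wide, 28 mm deep along the axis; origin on the chuck's axis 66 mm below the mouth. It slides radially with the sleeve: its inner face is 10 mm minus 3 mm per rad of sleeve turn from the axis
- jaw_1: the second jaw, like jaw_0
- jaw_2: the third jaw, like jaw_0
- stud_rack: grey plastic block, fixed, 44 x 128 x 38 mm, origin at the centre of its underside, z up, long side along its y. Three upright holes of 14 mm through it, 42 mm apart along y (at y = -42, 0 and +42 mm), with a stud in each
- point_stud: THE STUD TO FIT, with a pointed top: a cone from 19 mm down to 2.4 mm across. Steel, one piece, 62 mm long, 0.09 kg: shank 12 mm across and 34 mm long, on it a round grip 20 mm across and 20 mm tall, then the 8 mm tall top. Origin at the centre of the shank's foot, z up along the stud. Starts upright in one of the rack's three holes (which one varies), its grip's underside on the rack's top
- dome_stud: stud with a rounded, domed top; stays in the rack. Otherwise like point_stud, origin at the shank's foot
- step_stud: stud with a thin round stem 9 mm across as its top; stays in the rack. Otherwise like point_stud, origin at the shank's foot
- lens_bottle: small clear plastic bottle, 34 mm across and 105 mm tall, standing close behind or beside the chuck; not to be disturbed. Origin at the centre of its underside
- objective_can: black screw-top can, 57 mm across and 68 mm tall, standing close behind or beside the chuck; not to be disturbed. Origin at the centre of its underside
- blower: dark rubber dust blower with a thin upright nozzle, 54 mm across and 122 mm tall, standing between rack and chuck; not to be disturbed. Origin at the centre of its underside
- stage_weight: metal knob weight, 32 mm across and 38 mm tall, behind the rack; not to be disturbed. Origin at the centre of its underside
There are look-alikes about, which are no part of the job. Of the things shaped like the chuck, the steel one is meant.

How it is judged:
On the way, in this order (a step that is already met when the one before it is completed fails the run):
1. the jaws have been opened wide enough for the shank (value of joint sleeve below 1.2 rad), for 0.1 s.
2. the pointed stud stands in the bore (z of point_stud in the frame of bore_floor below 0.012 m and distance between point_stud and bore_floor below 0.015 m), for 0.1 s.
At the end, for the whole second after the job is handed in: pointed stud home in the chuck (foot within 5 mm of the bore floor, axis within 5 degrees), each jaw pressing on it with over 5 N, let go and still; other studs still in the rack (under 20 mm moved); bottle, can, blower and weight upright within 30 mm of where they stood (contact force between each of jaw_0, jaw_1, jaw_2 and point_stud above 5 N and z of point_stud in the frame of bore_floor below 0.005 m and distance between point_stud and bore_floor below 0.007 m and angle between the z axis of point_stud and the z axis of bore_floor, either way round below 0.09 rad and linear speed of point_stud below 0.01 m/s and distance of each of dome_stud, step_stud from where it was at the start of the episode below 0.02 m and angle between each of dome_stud, step_stud's own z axis and vertical below 0.2 rad and distance of each of lens_bottle, objective_can, blower, stage_weight from where it was at the start of the episode below 0.03 m and angle between each of lens_bottle, objective_can, blower, stage_weight's own z axis and vertical below 0.5 rad); the robot touches nothing.
It fails at once if lens bottle knocked over or shifted by more than 30 mm (distance of lens_bottle from where it was at the start of the episode above 0.03 m or angle between lens_bottle's own z axis and vertical above 0.5 rad).
It fails at once if objective can knocked over or shifted by more than 30 mm (distance of objective_can from where it was at the start of the episode above 0.03 m or angle between objective_can's own z axis and vertical above 0.5 rad).
It fails at once if blower knocked over or shifted by more than 30 mm (distance of blower from where it was at the start of the episode above 0.03 m or angle between blower's own z axis and vertical above 0.5 rad).
It fails at once if stage weight knocked over or shifted by more than 30 mm (distance of stage_weight from where it was at the start of the episode above 0.03 m or angle between stage_weight's own z axis and vertical above 0.5 rad).
It fails at once if one of the other two studs taken out of the rack (distance of any of dome_stud, step_stud from where it was at the start of the episode above 0.02 m).
It also fails if it takes over 48 s, if anything falls off the work surface, if the arm or the gripper's body presses on something with over 40 N, if the wrist force passes 120 N, or if a joint passes its speed limit or range.

## Working session

There is one attempt and no reset: what is moved stays moved. The work goes in short steps, Python scripts to look and compute and a tool call to move; the robot and the scene stay as the last step left them, time stands still between calls to the robot, and variables do not carry over. Pictures are saved under pics/ and viewed, and the job is handed in when it is done.

Besides the shell and the picture viewer there is one more tool, called after "Request:" by a JSON object that holds its "name" and its "arguments", one argument or row to a line. move_arm: Moves the arm, as the interface text tells. Its arguments: {"type":"object","properties":{"series":{"type":"array","items":{"type":"array","items":{"type":"number"}}},"claw":{"type":"number"},"newtons":{"type":"number"}},"required":["series"]}

```bash
mkdir -p pics; ls
python3 - <<'E'
from bench import read_state, imaging, r
import cv2,numpy as np
s=read_state();print(s)
for n in ["scene","side","wrist"]:
    c=imaging.get_calibration(n);print(n,c)
    p,d=imaging.camera(n)
    cv2.imwrite(f"pics/{n}0.png",p[:,:,::-1]); np.savez(f"{n}0.npz",p=p,d=d,**{k:np.array(v) for k,v in c.items()})
E
```

```text
pics
{'time': 0.0, 'joint_positions': array([ 1.23040473,  0.33288488, -0.06470274,  1.46095523,  0.02159721,
        1.34987879, -0.08850915]), 'joint_vel': array([ 2.03438050e-04, -4.92923048e-04,  2.24539345e-06, -9.36819622e-04,
       -1.78198727e-03, -7.22556945e-05,  7.01924691e-05]), 'joint_torque': array([-3.60831218e-04, -6.23255610e+01,  2.44547945e-02, -3.89901531e+01,
       -6.14039786e-02,  3.93696001e-02,  1.29611740e-04]), 'ee_pos': array([ 0.19516913, -0.59333728,  0.22173917]), 'eef_rot': array([ 9.87401232e-01,  1.58234934e-01, -1.43839266e-04, -7.00809922e-04]), 'ft_force': array([-1.09382719,  0.57310407,  0.10605545]), 'torque': array([-0.00588905,  0.01082716, -0.03224983]), 'width': 0.08706038606280932}
scene {'camera_matrix': array([[559.85760586,   0.        , 311.0742142 ],
       [  0.        , 559.85760586, 231.33195638],
       [  0.        ,   0.        ,   1.        ]]), 'R': array([[-0.75954831, -0.65030089, -0.01396836],
       [-0.28439357,  0.35133062, -0.89201294],
       [ 0.58498432, -0.67355441, -0.45179397]]), 't': array([0.50110038, 0.18498886, 1.09466296])}
side {'camera_matrix': array([[611.10630239,   0.        , 321.26279446],
       [  0.        , 611.10630239, 237.4053251 ],
       [  0.        ,   0.        ,   1.        ]]), 'R': array([[ 0.94546208, -0.32554428,  0.01106268],
       [-0.27382842, -0.81274209, -0.51426481],
       [ 0.17640707,  0.4831886 , -0.8575601 ]]), 't': array([-0.44246356,  0.31724092,  1.15172315])}
wrist {'camera_matrix': array([[371.64829954,   0.        , 321.45976529],
       [  0.        , 371.64829954, 240.80861216],
       [  0.        ,   0.        ,   1.        ]]), 'R': array([[ 0.31214879, -0.9500303 , -0.0023606 ],
       [-0.91852516, -0.30242998,  0.25465199],
       [-0.24264102, -0.07732104, -0.96702988]]), 't': array([-0.62482079, -0.03218119,  0.3899296 ])}
```

View pics/scene0.png

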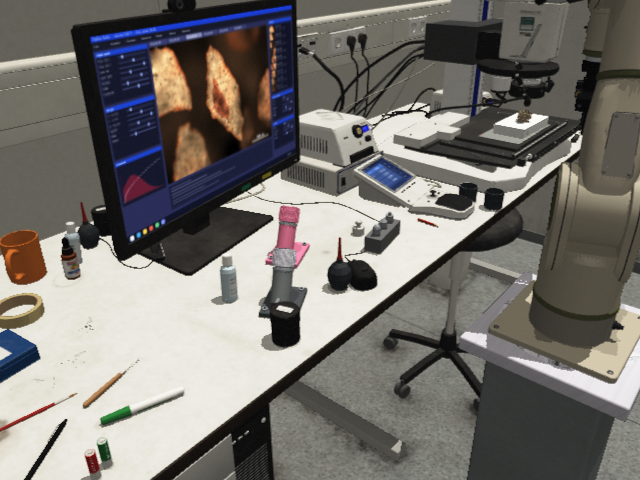

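View pics/side0.png

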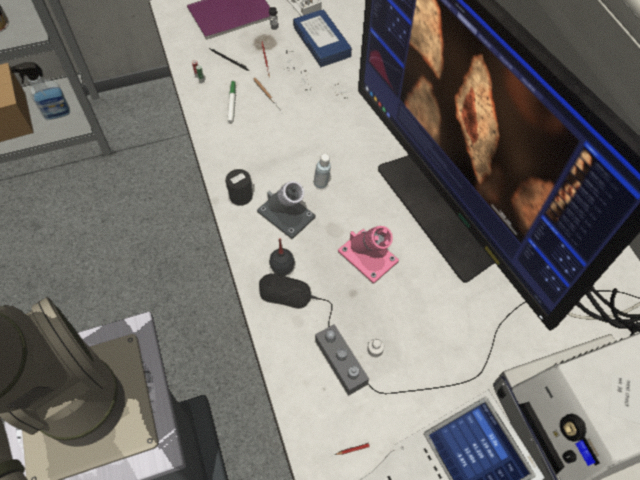

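View pics/wrist0.png

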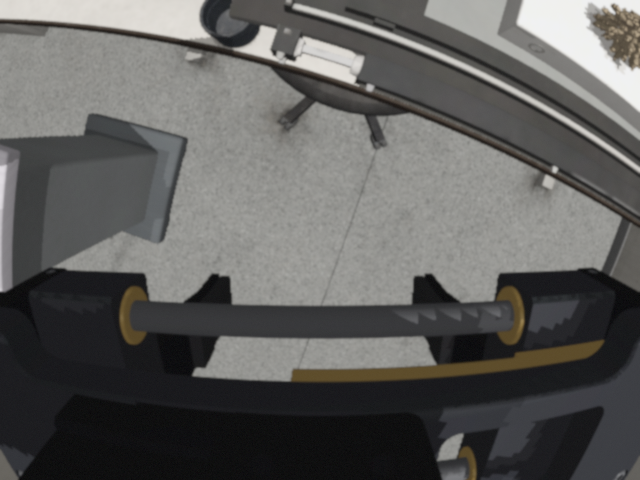

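Side view: steel chuck at (288,205), pink decoy at (370,250), rack at (342,357), weight at (376,347), blower at (282,262), can at (239,186), bottle at (322,171). Now I'll turn these pixels into positions.

```bash
cat > h.py <<'E'
import numpy as np,cv2
def load(n): return np.load(n)
def cloud(f):
    K,R,t,d=f['camera_matrix'],f['R'],f['t'],f['d']
    v,u=np.mgrid[0:480,0:640]
    pc=np.stack([(u-K[0,2])/K[0,0]*d,(v-K[1,2])/K[1,1]*d,d],-1)
    X=(pc-t)@R
    X[d<=0]=np.nan
    return X
E
python3 - <<'E'
from h import *
np.set_printoptions(precision=3,suppress=True)
f=load('side0.npz');X=cloud(f)
for nm,(u,v) in dict(can=(239,176),bottle=(322,158),blow=(281,241),blowb=(282,262),weight=(376,345),s1=(331,335),s2=(341,353),s3=(353,370),mouth=(291,190),plate=(268,212),plate2=(305,222),desk=(340,290),rackc=(330,345)).items(): print(nm,X[v,u])
p=f['p']
for nm,(a,b,c,d) in dict(chuck=(140,260,210,350),rack=(315,405,300,400)).items():
    cv2.imwrite(f'pics/side_{nm}.png',cv2.resize(p[a:b,c:d,::-1],None,fx=5.5,fy=5,interpolation=cv2.INTER_CUBIC))
f2=load('scene0.npz');p=f2['p']
cv2.imwrite('pics/scene_c.png',cv2.resize(p[195:355,210:410,::-1],None,fx=4,fy=3.7,interpolation=cv2.INTER_CUBIC))
E
```

```text
can [0.405 0.379 0.066]
bottle [0.586 0.342 0.102]
blow [0.438 0.162 0.115]
blowb [0.433 0.149 0.053]
weight [ 0.554 -0.075  0.036]
s1 [ 0.474 -0.038  0.065]
s2 [ 0.479 -0.079  0.068]
s3 [ 0.489 -0.116  0.065]
mouth [0.493 0.268 0.121]
plate [0.446 0.305 0.008]
plate2 [0.516 0.251 0.012]
desk [0.535 0.074 0.   ]
rackc [ 0.47  -0.046  0.035]
```

View pics/side_chuck.png

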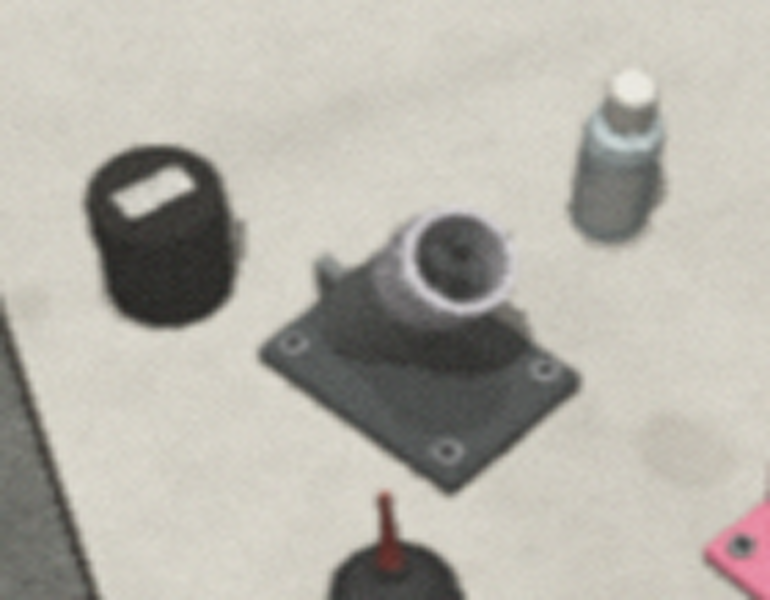

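View pics/side_rack.png

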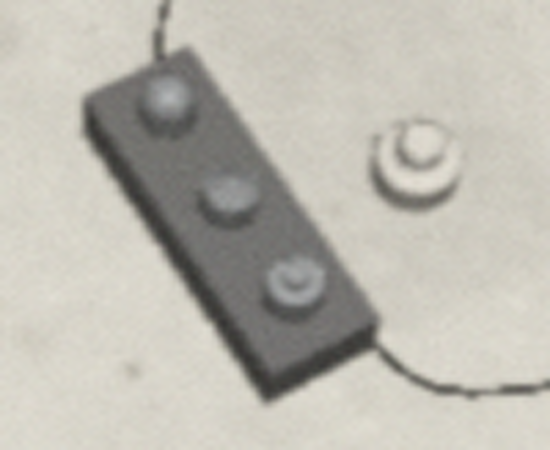

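View pics/scene_c.png

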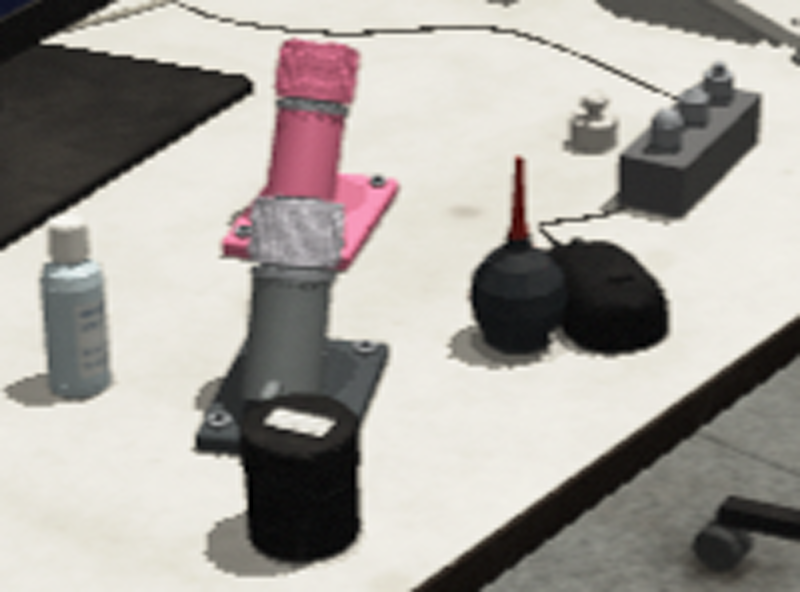

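```bash
cat > fit.py <<'E'
from h import *
from scipy.optimize import least_squares
np.set_printoptions(precision=4,suppress=True)
P=[]
for n in ['side0.npz','scene0.npz']:
    X=cloud(load(n)).reshape(-1,3); X=X[~np.isnan(X).any(1)]
    m=(abs(X[:,0]-.49)<.1)&(abs(X[:,1]-.27)<.1)
    X=X[m];print(n,len(X))
    pl=X[(X[:,2]>.007)&(X[:,2]<.017)]
    r=cv2.minAreaRect((pl[:,:2]*1000).astype(np.float32));print('plate',r,cv2.boxPoints(r).tolist())
    # sleeve + post
    s=X[(X[:,2]>.03)&(X[:,2]<.127)&(np.hypot(X[:,0]-.49,X[:,1]-.27)<.06)]; P.append(s)
def res(p,S,full=False):
    a=np.array([-.5*np.cos(p[2]),-.5*np.sin(p[2]),.8660])
    m=np.array([p[0],p[1],.117])
    D=S-m; h=D@a; rad=np.linalg.norm(D-h[:,None]*a,axis=1)
    e=np.where(h>-.036,rad-.024,rad-.0225)
    # interior/top: exclude
    e=np.where(h>-.002,0.0,e)
    return e
for nm,S in [('side',P[0]),('scene',P[1]),('both',np.vstack(P))]:
    best=None
    for y0 in np.linspace(-3,3,9):
        r=least_squares(res,[.49,.268,y0],args=(S,),loss='soft_l1',f_scale=.003)
        if best is None or r.cost<best.cost: best=r
    print(nm,len(S),best.x,best.cost)
E
python3 fit.py
```

```text
side0.npz 6853
plate ((491.2702331542969, 269.1990661621094), (176.23155212402344, 216.80914306640625), 83.49845886230469) [[373.5854797363281, 193.9246063232422], [589.0003051757812, 169.37535095214844], [608.9549560546875, 344.4735107421875], [393.5401611328125, 369.02276611328125]]
scene0.npz 5528
plate ((499.8355407714844, 269.958740234375), (221.39004516601562, 148.92376708984375), 82.22700500488281) [[411.08648681640625, 170.3516845703125], [558.641845703125, 150.2099609375], [588.5845947265625, 369.5657958984375], [441.02923583984375, 389.70751953125]]
side 672 [0.496  0.2658 1.9552] 0.0046354672692892444
scene 1013 [ 0.902   0.6125 -4.5052] 0.0
both 1685 [ 0.4973  0.2668 -4.2716] 0.006423942619223215
```

```bash
cat >> h.py <<'E'
def ray(f,u,v,z):
    K,R,t=f['camera_matrix'],f['R'],f['t']
    d=R.T@np.array([(u-K[0,2])/K[0,0],(v-K[1,2])/K[1,1],1.]); c=-R.T@t
    return c+d*(z-c[2])/d[2]
E
python3 - <<'E'
from h import *
np.set_printoptions(precision=4,suppress=True)
f=load('side0.npz')
q=[ray(f,210+a/5.5,140+b/5,.012)[:2] for a,b in [(262,355),(450,490),(578,382)]]
print(q,np.linalg.norm(q[1]-q[0]),np.linalg.norm(q[2]-q[1]),'center',(q[0]+q[2])/2)
e=q[1]-q[0];print('long dir deg',np.degrees(np.arctan2(e[1],e[0])))
print('mouth',ray(f,210+458/5.5,140+260/5,.117))
for n,(a,b) in dict(s1=(166,100),s2=(230,198),s3=(295,280)).items(): print(n,ray(f,300+a/5.5,315+b/5,.062))
q=[ray(f,300+a/5.5,315+b/5,.038)[:2] for a,b in [(85,102),(190,48),(378,325),(268,375)]]
print(q,np.mean(q,0)); e=q[2]-q[1];print(np.degrees(np.arctan2(e[1],e[0])),np.linalg.norm(e))
g=load('scene0.npz')
for n,(a,b) in dict(s1=(668,118),s2=(695,95),s3=(718,72)).items(): print(n,ray(g,210+a/4,195+b/3.7,.062))
E
```

```text
[array([0.4248, 0.3123]), array([0.476 , 0.2208]), array([0.542 , 0.2577])] 0.10485737843500495 0.07567384529851942 center [0.4834 0.285 ]
long dir deg -60.791910754910866
mouth [0.4964 0.2649 0.117 ]
s1 [ 0.4725 -0.0368  0.062 ]
s2 [ 0.4802 -0.0807  0.062 ]
s3 [ 0.49   -0.1175  0.062 ]
[array([ 0.4489, -0.0195]), array([ 0.4916, -0.0102]), array([ 0.5148, -0.1357]), array([ 0.4728, -0.1415])] [ 0.482  -0.0767]
-79.53733001800316 0.12764880324362782
s1 [ 0.4671 -0.0216  0.062 ]
s2 [ 0.4738 -0.0606  0.062 ]
s3 [ 0.4828 -0.0998  0.062 ]
```

Run:
```python
from h import *
np.set_printoptions(precision=2,suppress=True,linewidth=200)
H=np.full((16,24),0.)
for n in ['side0.npz','scene0.npz']:
    X=cloud(load(n)).reshape(-1,3); X=X[~np.isnan(X).any(1)]
    for i in range(16):
        for j in range(24):
            m=(X[:,0]>=.05*i)&(X[:,0]<.05*i+.05)&(X[:,1]>=-.8+.05*j)&(X[:,1]<-.75+.05*j)
            if m.sum()>2: H[i,j]=max(H[i,j],np.sort(X[m,2])[-2])
print('cols y from',-.8+.05*np.arange(24));
for i in range(16): print('%.2f'%(.05*i),H[i])
```

```text
cols y from [-0.8  -0.75 -0.7  -0.65 -0.6  -0.55 -0.5  -0.45 -0.4  -0.35 -0.3  -0.25 -0.2  -0.15 -0.1  -0.05  0.    0.05  0.1   0.15  0.2   0.25  0.3   0.35]
0.00 [0.   0.   0.   0.   0.   0.   0.   0.   0.   0.   0.   0.   0.   0.51 0.59 0.57 0.44 0.32 0.01 0.   0.   0.   0.   0.  ]
0.05 [0.   0.   0.   0.   0.   0.   0.   0.   0.   0.   0.63 0.64 0.62 0.61 0.58 0.49 0.33 0.32 0.02 0.   0.   0.   0.   0.  ]
0.10 [0.   0.   0.   0.   0.   0.   0.   0.   0.   0.   0.67 0.65 0.   0.01 0.02 0.01 0.02 0.02 0.01 0.   0.   0.   0.   0.  ]
0.15 [0.   0.   0.   0.   0.53 0.55 0.33 0.   0.   0.   0.   0.   0.   0.   0.   0.   0.   0.   0.   0.   0.   0.   0.   0.  ]
0.20 [0.   0.   0.33 0.48 0.54 0.55 0.33 0.   0.   0.   0.   0.   0.   0.   0.   0.   0.   0.   0.   0.   0.   0.   0.   0.  ]
0.25 [0.   0.   0.33 0.32 0.   0.   0.   0.   0.   0.   0.   0.   0.   0.   0.   0.   0.   0.   0.   0.   0.   0.   0.   0.  ]
0.30 [0.53 0.53 0.53 0.35 0.13 0.14 0.12 0.05 0.   0.   0.   0.   0.   0.   0.   0.   0.   0.   0.   0.   0.   0.   0.   0.  ]
0.35 [0.5  0.52 0.53 0.53 0.54 0.14 0.12 0.05 0.03 0.
[... 389 characters left out ...]
0.04 0.01 0.04 0.04 0.   0.01 0.01 0.   0.   0.11 0.12 0.1  0.  ]
0.55 [0.44 0.44 0.35 0.14 0.16 0.24 0.15 0.13 0.05 0.06 0.06 0.06 0.01 0.   0.04 0.01 0.   0.01 0.09 0.06 0.01 0.   0.11 0.1 ]
0.60 [0.44 0.44 0.43 0.15 0.15 0.22 0.15 0.15 0.08 0.08 0.08 0.08 0.01 0.   0.   0.   0.   0.12 0.13 0.09 0.   0.   0.1  0.07]
0.65 [0.44 0.44 0.41 0.17 0.18 0.15 0.15 0.15 0.1  0.1  0.1  0.1  0.   0.01 0.   0.   0.   0.02 0.12 0.01 0.   0.   0.   0.  ]
0.70 [0.44 0.44 0.43 0.   0.06 0.06 0.08 0.12 0.15 0.13 0.13 0.13 0.   0.   0.01 0.   0.   0.   0.   0.   0.01 0.57 0.01 0.56]
0.75 [0.44 0.44 0.39 0.   0.07 0.06 0.   0.2  0.2  0.2  0.2  0.19 0.03 0.   0.   0.   0.02 0.56 0.56 0.56 0.58 0.58 0.56 0.56]
```

```bash
cat > go.py <<'E'
import numpy as np,sys
from bench import read_state
from scipy.spatial.transform import Rotation as Ro
np.set_printoptions(precision=4,suppress=True)
def rel(target,ydeg=None,s=None):
    s=s or read_state()
    R=Ro.from_quat(s['eef_rot']).as_matrix()
    d=R.T@(np.array(target)-s['ee_pos'])
    yd=np.degrees(np.arctan2(R[1,1],R[0,1]))
    roll=0
    if ydeg is not None:
        roll=-np.radians((ydeg-yd+180)%360-180)
    return d,roll,yd
if __name__=='__main__':
    a=[float(v) for v in sys.argv[1:]]
    s=read_state()
    d,r,yd=rel(a[:3],a[3] if len(a)>3 else None,s)
    print('t',round(s['time'],2),'pos',s['ee_pos'],'ydeg',round(yd,2),'w',round(s['width'],4),'F',s['ft_force'],'T',s['torque'],'q',s['joint_positions'])
    print('row',d,round(r,4))
E
python3 go.py 0.44 -0.09 0.22 10.5
```

```text
t 0.15 pos [ 0.1952 -0.5934  0.222 ] ydeg -71.79 w 0.0869 F [ 0.0473 -0.835   0.4218] T [-0.0372 -0.0085  0.0023] q [ 1.2304  0.3327 -0.0647  1.4607  0.0216  1.3499 -0.0885]
row [ 0.3898 -0.4017  0.0024] -1.4363
```

Request:
{"name": "move_arm", "arguments": {
  "series": [
    [0.39,-0.402,0.002,-1.436],
    [0.39,-0.402,0.002,-1.436],
    [0.39,-0.402,0.002,-1.436],
    [0.39,-0.402,0.002,-1.436],
    [0.39,-0.402,0.002,-1.436],
    [0.39,-0.402,0.002,-1.436],
    [0.39,-0.402,0.002,-1.436],
    [0.39,-0.402,0.002,-1.436],
    [0.39,-0.402,0.002,-1.436],
    [0.39,-0.402,0.002,-1.436],
    [0.39,-0.402,0.002,-1.436],
    [0.39,-0.402,0.002,-1.436],
    [0.39,-0.402,0.002,-1.436]
  ],
  "claw": 0.6
}}

```text
time: 1.45
ee_pos: [0.4406, -0.0884, 0.2205]
eef_rot: [0.638, 0.77, 0.0, -0.0]
ft_force: [0.3, -0.6, 0.2]
width: 0.0695
```

```bash
cat > snap.py <<'E'
import sys,cv2,numpy as np
from bench import read_state, imaging
n,tag=sys.argv[1:3]
c=imaging.get_calibration(n);p,d=imaging.camera(n)
cv2.imwrite(f"pics/{tag}.png",p[:,:,::-1]); np.savez(f"{tag}.npz",p=p,d=d,**{k:np.array(v) for k,v in c.items()})
E
python3 snap.py wrist w1; python3 go.py 0.47 0.2 0.25 28
```

```text
t 1.5 pos [ 0.4399 -0.0903  0.2203] ydeg 10.53 w 0.0696 F [-1.1282 -0.3882  0.0306] T [-0.0406 -0.1085  0.018 ] q [ 0.7585 -0.0286 -0.6368  1.8725 -0.0174  1.2926  0.3105]
row [ 0.2799  0.0826 -0.0297] -0.3049
```

View pics/w1.png

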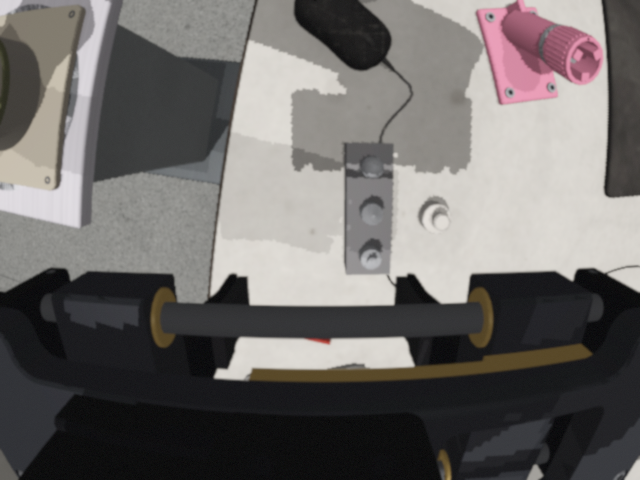

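```bash
cat >> h.py <<'E'
def fray(f,u,v,z):
    K,R,t=f['camera_matrix'],f['R'],f['t']
    x=(u-K[0,2])/K[0,0];y=(v-K[1,2])/K[1,1];th=np.hypot(x,y);s=np.sin(th)/max(th,1e-9)
    d=R.T@np.array([x*s,y*s,np.cos(th)]); c=-R.T@t
    return c+d*(z-c[2])/d[2]
def fproj(f,X):
    K,R,t=f['camera_matrix'],f['R'],f['t']
    X=np.atleast_2d(X)@R.T+t
    rho=np.hypot(X[:,0],X[:,1]);th=np.arctan2(rho,X[:,2])
    return np.stack([K[0,2]+K[0,0]*th*X[:,0]/rho,K[1,2]+K[1,1]*th*X[:,1]/rho],1)
E
python3 - <<'E'
from h import *
np.set_printoptions(precision=4,suppress=True)
f=load('w1.npz');p=f['p']
for u,v in [(372,165),(372,211),(371,258)]: print(fray(f,u,v,.06))
q=[fray(f,u,v,.038)[:2] for u,v in [(345,144),(393,144),(392,273),(346,273)]];print(q,np.mean(q,0))
cv2.imwrite('pics/w1z.png',cv2.resize(p[135:285,320:470,::-1],None,fx=4,fy=4,interpolation=cv2.INTER_CUBIC))
E
```

```text
[ 0.4727 -0.0296  0.06  ]
[ 0.4812 -0.0694  0.06  ]
[ 0.4897 -0.1121  0.06  ]
[array([ 0.4475, -0.016 ]), array([ 0.4913, -0.0067]), array([ 0.5184, -0.1298]), array([ 0.4731, -0.1379])] [ 0.4826 -0.0726]
```

View pics/w1z.png

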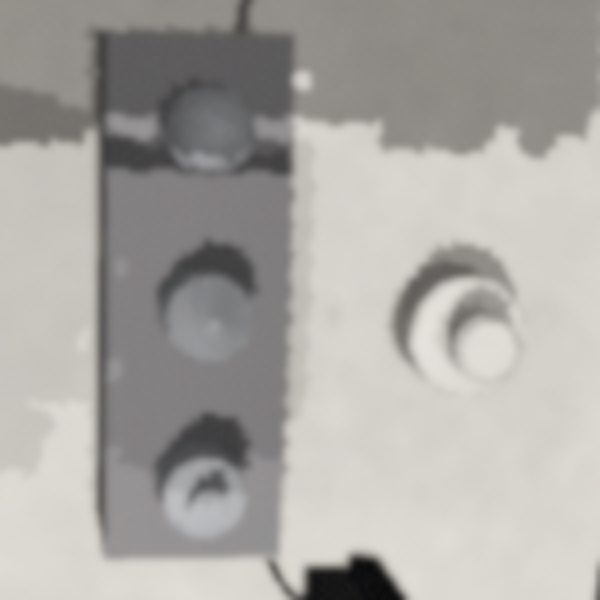

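Request:
{"name": "move_arm", "arguments": {
  "series": [
    [0.28,0.083,-0.03,-0.305],
    [0.28,0.083,-0.03,-0.305],
    [0.28,0.083,-0.03,-0.305],
    [0.28,0.083,-0.03,-0.305],
    [0.28,0.083,-0.03,-0.305],
    [0.28,0.083,-0.03,-0.305],
    [0.28,0.083,-0.03,-0.305],
    [0.28,0.083,-0.03,-0.305]
  ],
  "claw": 0.6
}}

```text
time: 2.3
ee_pos: [0.4712, 0.1991, 0.25]
eef_rot: [0.516, 0.857, -0.001, -0.0]
ft_force: [-0.3, -1.8, 0.2]
width: 0.0692
```

```bash
python3 snap.py wrist w2
```

```text
(no output)
```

View pics/w2.png

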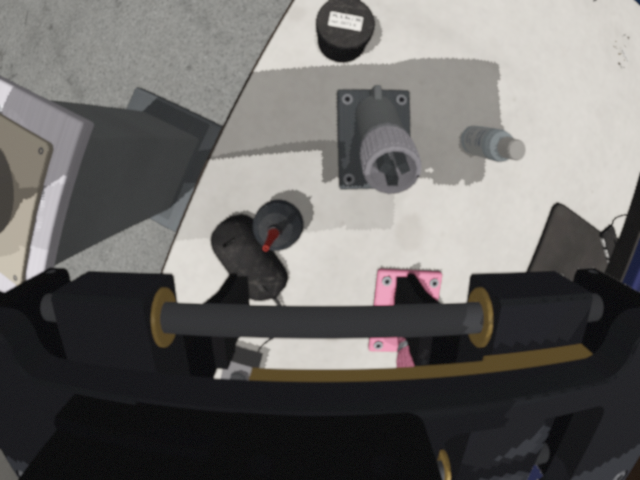

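Run:
```python
from h import *
np.set_printoptions(precision=4,suppress=True)
f=load('w2.npz');p=f['p']
q=[fray(f,u,v,.012)[:2] for u,v in [(337,91),(409,91),(340,188)]];print(q,np.linalg.norm(q[1]-q[0]),np.linalg.norm(q[2]-q[0]))
e=q[2]-q[0];print(np.degrees(np.arctan2(e[1],e[0])));e=q[1]-q[0];print(np.degrees(np.arctan2(e[1],e[0]))); print('cent',(q[1]+q[2])/2)
print('mouth',fray(f,391,168,.117))
cv2.imwrite('pics/w2z.png',cv2.resize(p[75:215,310:450,::-1],None,fx=4.2,fy=4.2,interpolation=cv2.INTER_CUBIC))
for n,(u,v) in dict(bottlecap=(513,149)).items(): print(n,fray(f,u,v,.104))
print('blowtip',fray(f,266,248,.122),'can',fray(f,346,22,.068))
```

```text
[array([0.4244, 0.319 ]), array([0.4919, 0.358 ]), array([0.4767, 0.2278])] 0.077946249466322 0.10510742108335241
-60.15086119668085
30.043036045977217
cent [0.4843 0.2929]
mouth [0.4947 0.2699 0.117 ]
bottlecap [0.5875 0.3436 0.104 ]
blowtip [0.436  0.1653 0.122 ] can [0.4019 0.3748 0.068 ]
```

View pics/w2z.png

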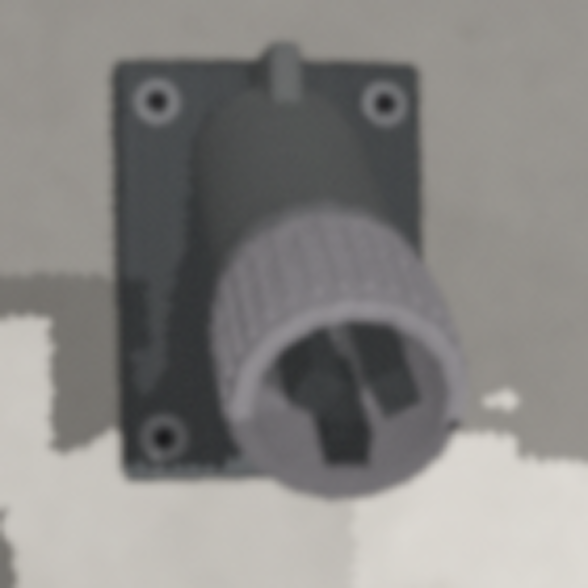

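Middle stud shows a cone apex (w1z, 212,325), so that's the target. Chuck: the three visible plate corners and rim centre (391,168) agree with the side view, and the lean direction is about -60°.

```bash
python3 go.py 0.491 0.275 0.084 8
```

```text
t 2.35 pos [0.4714 0.1981 0.2499] ydeg 27.82 w 0.07 F [ 0.1839 -0.91    0.1937] T [-0.0213 -0.1656 -0.0003] q [ 0.3819  0.1613 -0.9475  1.6752  0.1339  1.3748 -0.1004]
row [0.059  0.0535 0.1658] 0.3458
```

Request:
{"name": "move_arm", "arguments": {
  "series": [
    [0.059,0.0535,0.03,0.15],
    [0.059,0.0535,0.06,0.3],
    [0.059,0.0535,0.11,0.346],
    [0.059,0.0535,0.15,0.346],
    [0.059,0.0535,0.166,0.346],
    [0.059,0.0535,0.166,0.346],
    [0.059,0.0535,0.166,0.346]
  ],
  "claw": 0.65
}}

```text
time: 3.05
ee_pos: [0.4915, 0.2759, 0.0852]
eef_rot: [0.656, 0.755, -0.0, 0.0]
ft_force: [0.1, 0.1, 0.1]
width: 0.072
```

```bash
python3 go.py 0.491 0.275 0.084 52;python3 snap.py side s1
python3 - <<'E'
from h import *
p=load('s1.npz')['p']
cv2.imwrite('pics/s1z.png',cv2.resize(p[110:280,190:390,::-1],None,fx=4,fy=3.5,interpolation=cv2.INTER_CUBIC))
E
```

```text
t 3.05 pos [0.4915 0.2759 0.0852] ydeg 7.99 w 0.072 F [0.1358 0.0943 0.055 ] T [ 0.0113 -0.1101 -0.0321] q [ 0.1051  0.4534 -0.8541  1.7484  0.3781  1.1132 -0.7302]
row [-0.0008 -0.0006  0.0012] -0.7681
```

View pics/s1z.png

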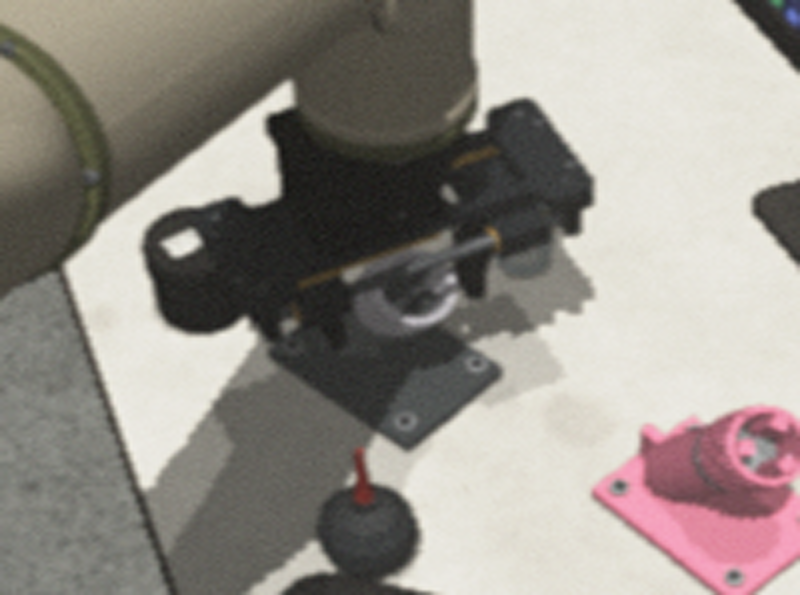

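The sleeve (410,290) sits between the fingers, all clear. Close.

Request:
{"name": "move_arm", "arguments": {
  "series": [
    [0,0,0,0],
    [0,0,0,0],
    [0,0,0,0],
    [0,0,0,0]
  ],
  "claw": -1,
  "newtons": 30
}}

```text
time: 3.5
ee_pos: [0.4936, 0.2779, 0.0858]
eef_rot: [0.656, 0.755, 0.003, 0.002]
ft_force: [13.0, 3.4, -3.4]
width: 0.0502
```

```bash
python3 go.py 0.491 0.275 0.084 52
```

```text
t 3.5 pos [0.4936 0.2779 0.0858] ydeg 8.08 w 0.0502 F [13.026   3.4317 -3.3522] T [ 0.6011 -2.2509  0.309 ] q [ 0.1036  0.4541 -0.8545  1.7464  0.381   1.1089 -0.7311]
row [-0.0025 -0.003   0.0018] -0.7665
```

Request:
{"name": "move_arm", "arguments": {
  "series": [
    [0,0.003,0,-0.1],
    [0,0.003,0,-0.2],
    [0,0.003,0,-0.3]
  ]
}}

```text
time: 3.8
ee_pos: [0.4939, 0.2783, 0.085]
eef_rot: [0.533, 0.846, 0.001, 0.0]
ft_force: [0.1, 1.9, -1.7]
width: 0.0461
```

```bash
python3 go.py 0.491 0.275 0.084 52
```

```text
t 3.8 pos [0.4939 0.2783 0.085 ] ydeg 25.53 w 0.0461 F [ 0.1345  1.905  -1.6895] T [ 0.5897 -0.4918 -0.3626] q [ 0.1416  0.4819 -0.91    1.7393  0.4176  1.1263 -0.4515]
row [-0.0018 -0.004   0.001 ] -0.4619
```

Request:
{"name": "move_arm", "arguments": {
  "series": [
    [0,0,0,-0.12],
    [0,0,0,-0.24],
    [0,0,0,-0.36],
    [0,0,0,-0.48],
    [0,0,0,-0.48]
  ]
}}

```text
time: 4.3
ee_pos: [0.4942, 0.2786, 0.0853]
eef_rot: [0.319, 0.948, 0.001, 0.0]
ft_force: [-1.0, -0.5, 4.8]
width: 0.0503
```

```bash
python3 go.py 0.491 0.275 0.084 8
```

```text
t 4.3 pos [0.4942 0.2786 0.0853] ydeg 52.85 w 0.0503 F [-1.0017 -0.4877  4.8038] T [ 1.1991 -0.7591 -0.6577] q [ 0.2052  0.5229 -1.0022  1.736   0.479   1.1486 -0.0164]
row [ 0.0004 -0.0048  0.0013] 0.7828
```

Request:
{"name": "move_arm", "arguments": {
  "series": [
    [0,0,0,0],
    [0,0,0,0],
    [0,0,0,0.1],
    [0,0,0,0.24],
    [0,0,0,0.38],
    [0,0,0,0.52],
    [0,0,0,0.66],
    [0,0,0,0.78],
    [0,0,0,0.78]
  ],
  "claw": 0.65
}}

```text
time: 5.2
ee_pos: [0.493, 0.2778, 0.0843]
eef_rot: [0.656, 0.755, -0.001, 0.0]
ft_force: [-0.2, -0.3, 0.6]
width: 0.0719
```

```bash
python3 go.py 0.494 0.2785 0.084 52;python3 snap.py wrist w3; python3 snap.py side s2
python3 - <<'E'
from h import *
p=load('s2.npz')['p']
cv2.imwrite('pics/s2z.png',cv2.resize(p[160:220,250:330,::-1],None,fx=8,fy=8,interpolation=cv2.INTER_CUBIC))
E
```

```text
t 5.2 pos [0.493  0.2778 0.0843] ydeg 7.98 w 0.0719 F [-0.2105 -0.3453  0.5882] T [-0.0126 -0.1465 -0.0181] q [ 0.0977  0.459  -0.8495  1.7425  0.3805  1.1147 -0.7328]
row [0.0005 0.0011 0.0003] -0.7682
```

View pics/s2z.png

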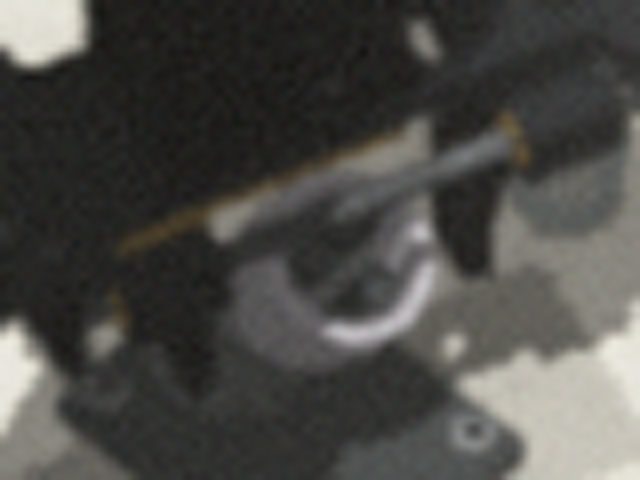

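View pics/w3.png

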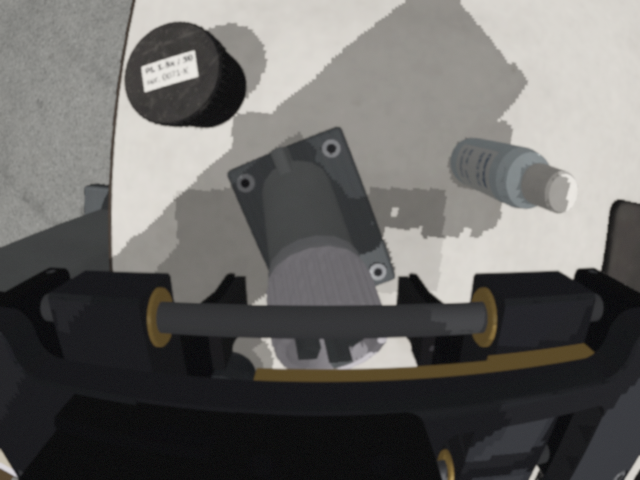

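Request:
{"name": "move_arm", "arguments": {
  "series": [
    [0,0.001,0,0],
    [0,0.001,0,0],
    [0,0.001,0,0],
    [0,0.001,0,0],
    [0,0.001,0,-0.14],
    [0,0.001,0,-0.28],
    [0,0.001,0,-0.42],
    [0,0.001,0,-0.56],
    [0,0.001,0,-0.7],
    [0,0.001,0,-0.78],
    [0,0.001,0,-0.78]
  ],
  "claw": -1
}}

```text
time: 6.4
ee_pos: [0.4945, 0.2784, 0.0845]
eef_rot: [0.319, 0.948, 0.001, -0.0]
ft_force: [-2.6, -1.7, 0.1]
width: 0.0503
```

```bash
python3 go.py 0.47 0.2 0.25 28
```

```text
t 6.4 pos [0.4945 0.2784 0.0845] ydeg 52.83 w 0.0503 F [-2.583  -1.7326  0.1078] T [ 1.3156 -0.5464 -0.6994] q [ 0.2028  0.5245 -0.9989  1.7347  0.4785  1.1488 -0.0156]
row [-0.0277 -0.0771 -0.1656] 0.4333
```

Release, back off and inspect the jaws.

Request:
{"name": "move_arm", "arguments": {
  "series": [
    [0,0,0,0],
    [0,0,0,0],
    [0,0,-0.03,0],
    [0,0,-0.08,0.1],
    [-0.01,-0.02,-0.12,0.25],
    [-0.028,-0.05,-0.166,0.4],
    [-0.028,-0.077,-0.166,0.433],
    [-0.028,-0.077,-0.166,0.433]
  ],
  "claw": 0.65
}}

```text
time: 7.2
ee_pos: [0.4703, 0.197, 0.2522]
eef_rot: [0.517, 0.856, -0.0, 0.002]
ft_force: [0.9, -0.1, -0.4]
width: 0.0716
```

```bash
python3 go.py 0.494 0.2785 0.084 8;python3 snap.py wrist w4
python3 - <<'E'
from h import *
p=load('w4.npz')['p']
cv2.imwrite('pics/w4z.png',cv2.resize(p[75:215,310:450,::-1],None,fx=4.2,fy=4.2,interpolation=cv2.INTER_CUBIC))
E
```

```text
t 7.2 pos [0.4703 0.197  0.2522] ydeg 27.68 w 0.0716 F [ 0.8766 -0.0545 -0.4366] T [-0.0019 -0.1549 -0.0223] q [ 0.4627  0.1729 -1.0409  1.6749  0.1564  1.3798 -0.1183]
row [0.0619 0.0586 0.168 ] 0.3435
```

View pics/w4z.png

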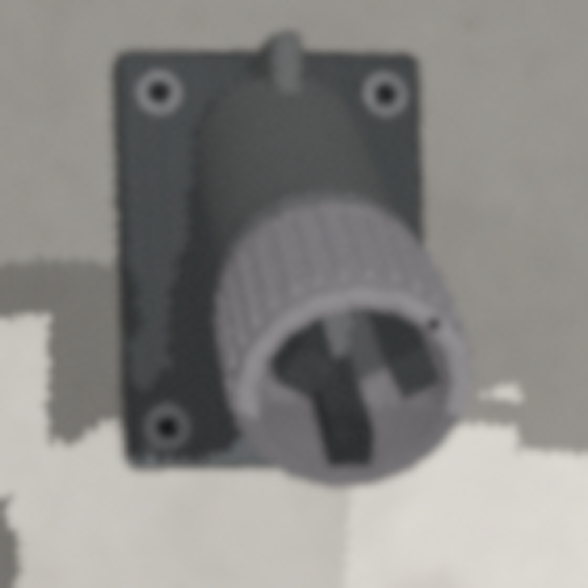

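```bash
cat > mark.py <<'E'
from h import *
th=np.radians(-60.2); l=np.array([np.cos(th),np.sin(th),0]); a=.5*l+np.array([0,0,.866])
u_=np.cross([0,0,1],l); v_=np.cross(a,u_)  # u x v = a ; CCW looking into mouth = +
def plane_pt(f,u,v,M):
    c=-f['R'].T@f['t']; p1=fray(f,u,v,0.0); d=p1-c
    s=((M-c)@a)/(d@a); return c+s*d-M
if __name__=='__main__':
    M=np.array([.497,.2695,.117])
    for nm,pts in dict(w2=[(310+455/4.2,75+425/4.2)],w4=[(310+433/4.2,75+325/4.2)]).items():
        f=load(nm+'.npz')
        for (u,v) in pts:
            D=plane_pt(f,u,v,M); print(nm,np.degrees(np.arctan2(D@v_,D@u_)),np.linalg.norm(D))
        # overlay
        P=[M+.024*(np.cos(t)*u_+np.sin(t)*v_) for t in np.linspace(0,6.28,60)]
        im=f['p'][75:215,310:450,::-1].copy(); im=cv2.resize(im,None,fx=4.2,fy=4.2)
        for q in fproj(f,np.array(P)): cv2.circle(im,(int((q[0]-310)*4.2),int((q[1]-75)*4.2)),2,(0,0,255),-1)
        for s in [.0246,0.0]:
          pass
        cv2.imwrite(f'pics/{nm}_ov.png',im)
E
python3 mark.py
```

```text
w2 -16.50032066437283 0.02270257001611137
w4 43.92360863749576 0.019731480935942
```

View pics/w4_ov.png

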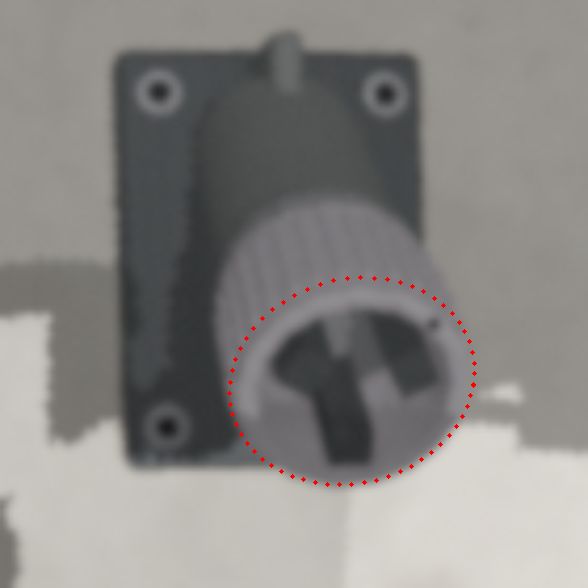

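View pics/w2_ov.png

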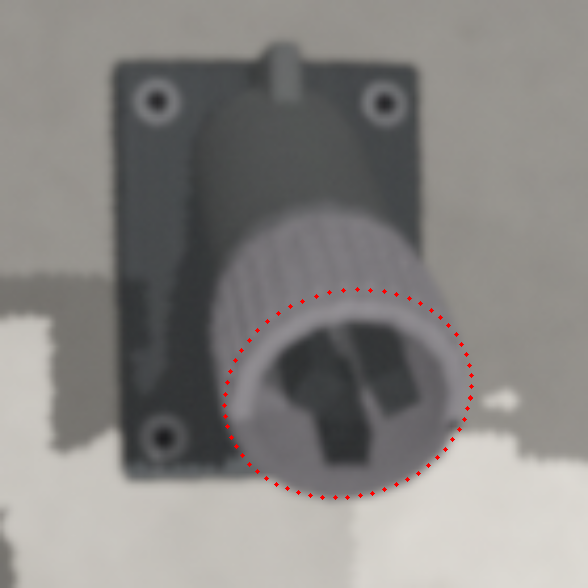

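Rim mark moved about 60° (1.05 rad): the sleeve is now at 0.35–0.75, so open. Next, the middle stud.

```bash
python3 go.py 0.482 -0.0745 0.09 10.5
```

```text
t 7.25 pos [0.4705 0.1982 0.2514] ydeg 27.81 w 0.0722 F [ 0.6438  0.9769 -0.1374] T [-0.0231 -0.1305 -0.0094] q [ 0.4599  0.1763 -1.0415  1.6744  0.1585  1.379  -0.1196]
row [-0.2461 -0.1172  0.1621] 0.3021
```

Request:
{"name": "move_arm", "arguments": {
  "series": [
    [-0.043,-0.02,0,0.1],
    [-0.086,-0.04,0,0.2],
    [-0.13,-0.06,0,0.302],
    [-0.172,-0.08,0,0.302],
    [-0.215,-0.1,0.02,0.302],
    [-0.246,-0.117,0.06,0.302],
    [-0.246,-0.117,0.11,0.302],
    [-0.246,-0.117,0.15,0.302],
    [-0.246,-0.117,0.162,0.302],
    [-0.246,-0.117,0.162,0.302]
  ],
  "claw": 0.3
}}

```text
time: 8.25
ee_pos: [0.4817, -0.0708, 0.0873]
eef_rot: [0.637, 0.771, -0.0, -0.002]
ft_force: [-0.4, 0.8, -0.1]
width: 0.0568
```

```bash
python3 go.py 0.482 -0.0745 0.044 10.5; python3 snap.py wrist w5;  python3 snap.py side s5
python3 - <<'E'
from h import *
p=load('s5.npz')['p']
cv2.imwrite('pics/s5z.png',cv2.resize(p[290:420,280:440,::-1],None,fx=5,fy=4.6,interpolation=cv2.INTER_CUBIC))
E
```

```text
t 8.25 pos [ 0.4817 -0.0708  0.0873] ydeg 10.84 w 0.0568 F [-0.3524  0.7894 -0.0857] T [-0.0027 -0.0732  0.0642] q [ 0.7725  0.248  -0.7887  1.9384  0.2014  1.039   0.0847]
row [-0.0037 -0.0003  0.0433] 0.0059
```

View pics/w5.png

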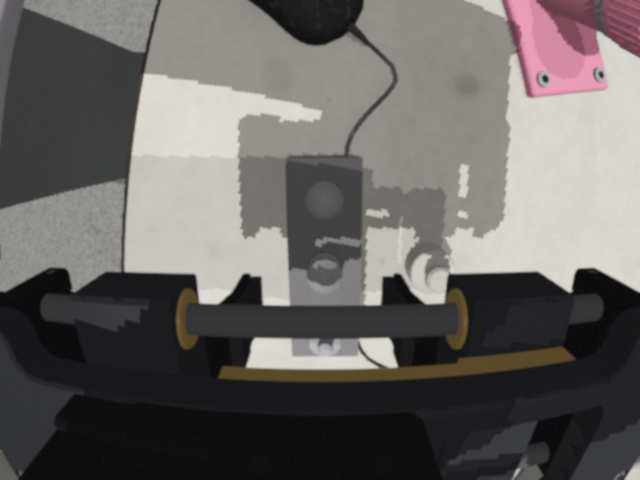

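View pics/s5z.png

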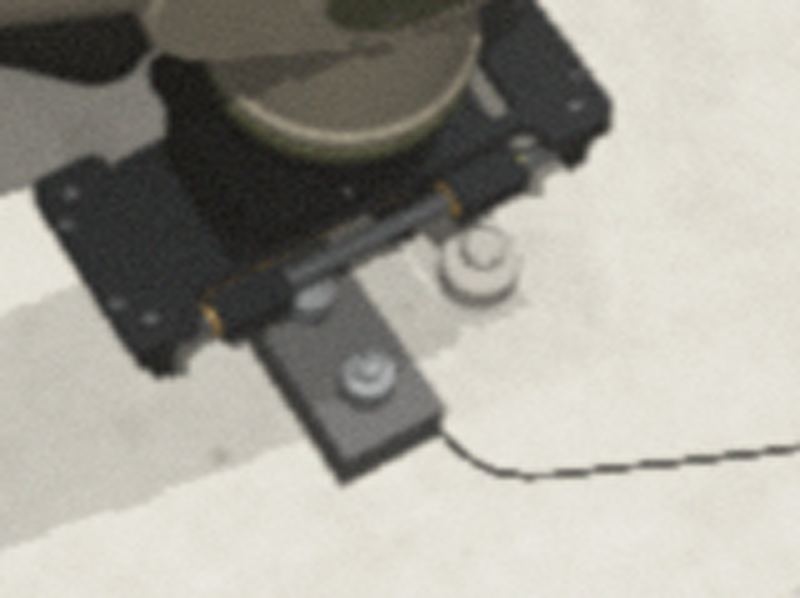

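Run:
```python
from h import *
np.set_printoptions(precision=4,suppress=True)
f=load('w5.npz')
print('dome',fray(f,324,200,.062),'mid',fray(f,324,270,.06),'step',fray(f,325,347,.058))
for P in [(.482,-.0745,.066),(.4815,-.079,.066),(.482,-.07,.066)]: print(P,fproj(f,np.array(P)))
q=[fray(f,u,v,.038)[:2] for u,v in [(287,157),(363,157)]];print('rack far end',q)
cv2.imwrite('pics/w5z.png',cv2.resize(f['p'][150:370,260:400,::-1],None,fx=4,fy=2.7))
```

```text
dome [ 0.4739 -0.0309  0.062 ] mid [ 0.4812 -0.0684  0.06  ] step [ 0.4911 -0.1166  0.058 ]
(0.482, -0.0745, 0.066) [[323.4072 284.7272]]
(0.4815, -0.079, 0.066) [[320.8847 292.2697]]
(0.482, -0.07, 0.066) [[325.0305 276.8941]]
rack far end [array([ 0.4494, -0.0138]), array([ 0.4917, -0.0057])]
```

View pics/w5z.png

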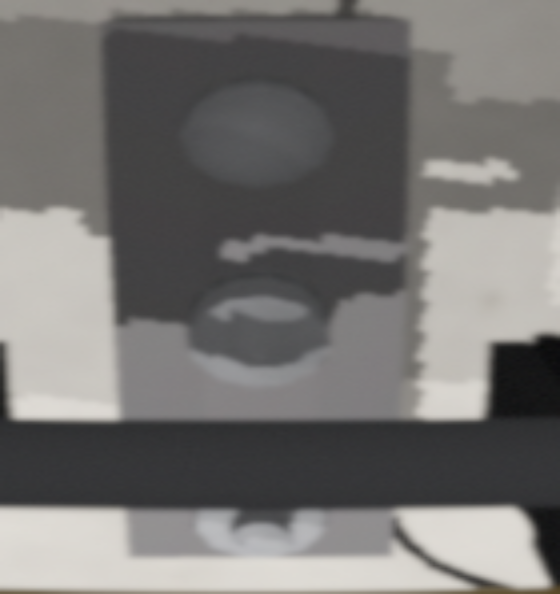

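Request:
{"name": "move_arm", "arguments": {
  "series": [
    [-0.001,0,0.03,0],
    [-0.001,0,0.042,0],
    [-0.001,0,0.042,0]
  ]
}}

```text
time: 8.65
ee_pos: [0.4824, -0.073, 0.0465]
eef_rot: [0.638, 0.77, -0.0, -0.0]
ft_force: [-0.6, -0.5, -0.6]
width: 0.0568
```

Request:
{"name": "move_arm", "arguments": {
  "series": [
    [0,0,0,0],
    [0,0,0,0],
    [0,0,0,0],
    [0,0,0,0],
    [0,0,0,0],
    [0,0,0,0]
  ],
  "claw": -1,
  "newtons": 12
}}

```text
time: 9.25
ee_pos: [0.4828, -0.0732, 0.0468]
eef_rot: [0.638, 0.77, 0.0, 0.0]
ft_force: [0.1, -0.2, 2.7]
width: 0.0197
```

```bash
python3 go.py 0.482 -0.0745 0.15 10.5
```

```text
t 9.25 pos [ 0.4828 -0.0732  0.0468] ydeg 10.71 w 0.0197 F [ 0.0638 -0.2439  2.6973] T [-0.0088 -0.095  -0.0321] q [ 0.7464  0.3114 -0.7665  1.9716  0.263   0.9582  0.0379]
row [-0.0011 -0.001  -0.1032] 0.0037
```

Gripped (19.7 mm). Lift straight and check.

Request:
{"name": "move_arm", "arguments": {
  "series": [
    [0,0,-0.02,0],
    [0,0,-0.06,0],
    [0,0,-0.11,0],
    [0,0,-0.15,0],
    [0,0,-0.15,0]
  ]
}}

```text
time: 9.75
ee_pos: [0.4853, -0.0732, 0.2017]
eef_rot: [0.638, 0.77, 0.001, 0.004]
ft_force: [0.9, -0.6, -1.2]
width: 0.0192
```

```bash
python3 go.py 0.4985 0.2707 0.20 29.8; python3 snap.py scene c6;  python3 snap.py side s6
python3 - <<'E'
from h import *
p=load('s6.npz')['p'];q=load('c6.npz')['p']
a=cv2.resize(p[260:410,260:420,::-1],(400,375));b=cv2.resize(q[130:280,330:430,::-1],(400,600))
o=np.zeros((600,800,3),np.uint8);o[:375,:400]=a;o[:,400:]=b
cv2.imwrite('pics/s6z.png',o)
E
```

```text
t 9.75 pos [ 0.4853 -0.0732  0.2017] ydeg 10.72 w 0.0192 F [ 0.8749 -0.593  -1.2108] T [-0.024  -0.1454 -0.0006] q [ 0.8352  0.1077 -0.8171  1.8064  0.0852  1.2546  0.1822]
row [0.3355 0.0769 0.0009] -0.333
```

View pics/s6z.png

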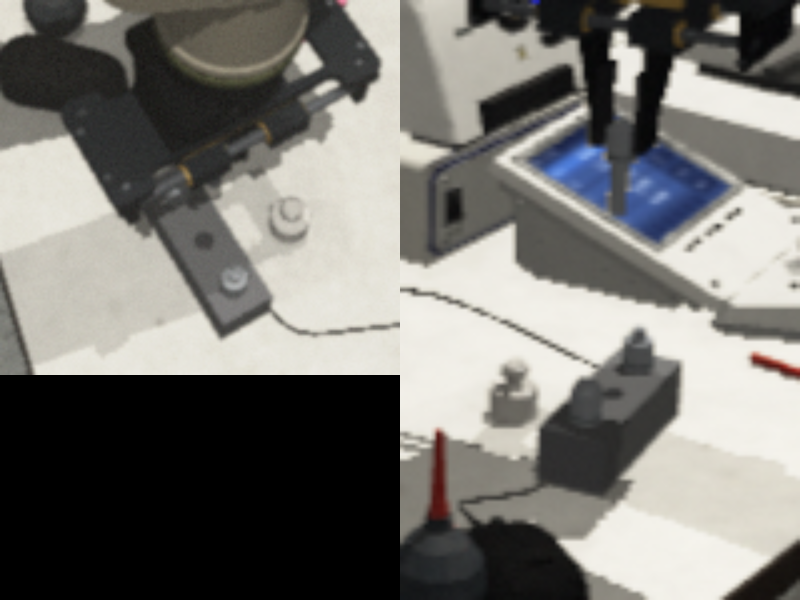

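```bash
python3 go.py 0.4996 0.2686 0.185 29.8
```

```text
t 9.85 pos [ 0.4828 -0.0734  0.1969] ydeg 10.7 w 0.0196 F [-0.3269  0.395  -1.232 ] T [-0.0156 -0.0586  0.03  ] q [ 0.8344  0.1119 -0.816   1.8132  0.0869  1.2515  0.1809]
row [0.333  0.0799 0.0116] -0.3334
```

Request:
{"name": "move_arm", "arguments": {
  "series": [
    [0.04,0.01,-0.02,-0.05],
    [0.085,0.02,-0.02,-0.1],
    [0.13,0.03,-0.02,-0.17],
    [0.175,0.042,-0.02,-0.23],
    [0.22,0.053,-0.02,-0.3],
    [0.265,0.064,-0.02,-0.333],
    [0.305,0.073,-0.02,-0.333],
    [0.325,0.078,-0.01,-0.333],
    [0.333,0.08,0.005,-0.333],
    [0.333,0.08,0.012,-0.333],
    [0.333,0.08,0.012,-0.333],
    [0.333,0.08,0.012,-0.333]
  ]
}}

```text
time: 11.05
ee_pos: [0.4998, 0.2671, 0.1843]
eef_rot: [0.502, 0.865, -0.001, 0.0]
ft_force: [-0.2, -0.7, -1.2]
width: 0.0194
```

```bash
python3 go.py 0.4996 0.2686 0.16 29.8; python3 snap.py side s7; python3 snap.py wrist w7;python3 snap.py scene c7
python3 - <<'E'
from h import *
p=load('s7.npz')['p'];q=load('c7.npz')['p'];w=load('w7.npz')['p']
o=np.zeros((600,800,3),np.uint8);o[:300,:400]=cv2.resize(p[150:240,240:360,::-1],(400,300));o[300:,:400]=cv2.resize(w[200:380,200:440,::-1],(400,300));o[:,400:]=cv2.resize(q[170:320,230:330,::-1],(400,600))
cv2.imwrite('pics/s7z.png',o)
E
```

```text
t 11.05 pos [0.4998 0.2671 0.1843] ydeg 29.67 w 0.0194 F [-0.207  -0.7013 -1.1741] T [ 0.0179 -0.1449 -0.0078] q [ 0.2402  0.3966 -1.0064  1.6308  0.3455  1.3072 -0.3051]
row [0.0014 0.0006 0.0243] -0.0023
```

View pics/s7z.png

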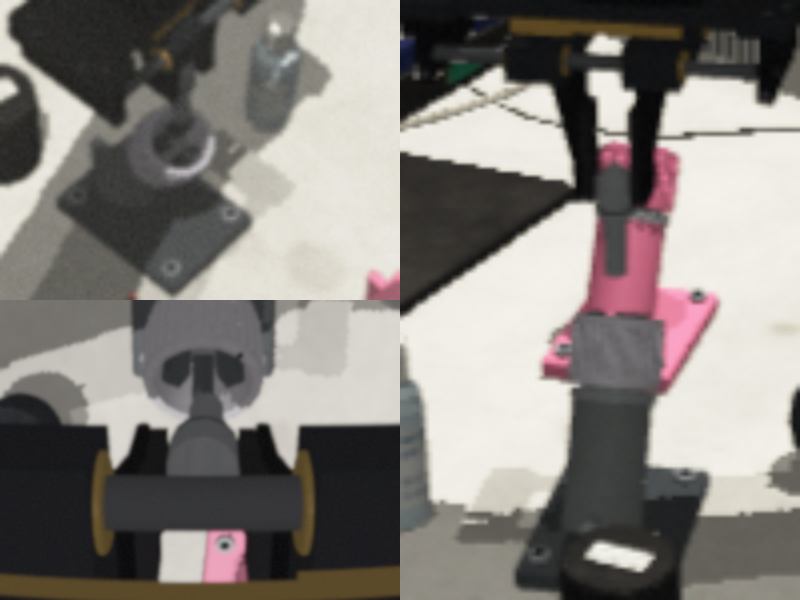

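```bash
cat > ov.py <<'E'
import sys
from mark import *
def ov(tag,M,foot,axis,box,sc,extra=0):
    f=load(tag+'.npz');x0,x1,y0,y1=box
    im=cv2.resize(f['p'][y0:y1,x0:x1,::-1],None,fx=sc,fy=sc,interpolation=cv2.INTER_CUBIC)
    def dr(P,c):
        for q in fproj(f,np.array(P)): cv2.circle(im,(int((q[0]-x0+.5)*sc),int((q[1]-y0+.5)*sc)),1,c,-1)
    T=np.linspace(0,6.28,90)
    dr([M+.024*(np.cos(t)*u_+np.sin(t)*v_) for t in T],(0,0,255))
    axis=axis/np.linalg.norm(axis);e1=np.cross(axis,[1,0,0]);e1/=np.linalg.norm(e1);e2=np.cross(axis,e1)
    for h,r,c in [(0,.006,(0,255,0)),(.034,.01,(255,255,0)),(.054,.01,(255,255,0)),(.062,.0012,(0,255,255))]:
        dr([foot+h*axis+r*(np.cos(t)*e1+np.sin(t)*e2) for t in T],c)
    cv2.imwrite('pics/'+tag+'_ov.png',im)
if __name__=='__main__':
    M=np.array([.4994,.2690,.117]); tcp=np.array([.4998,.2671,.1843])
    ov('w7',M,tcp-[0,0,.0428]+.0013*-l,np.array([0,0,1.]),(260,380,195,345),4.5)
E
python3 ov.py
```

```text
(no output)
```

View pics/w7_ov.png

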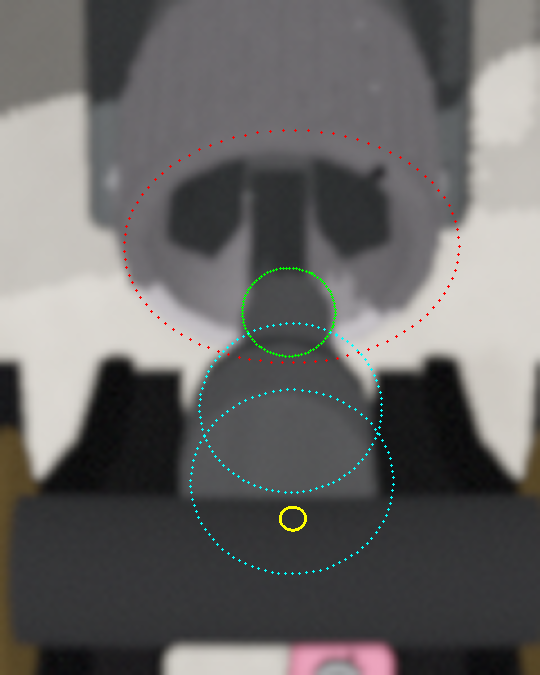

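Wrist overlay: shank foot (290,312) and mouth (290,245) line up laterally. Lower to first entry.

Request:
{"name": "move_arm", "arguments": {
  "series": [
    [0.001,0,0.012,0],
    [0.001,0,0.02,0],
    [0.001,0,0.024,0],
    [0.001,0,0.024,0]
  ],
  "newtons": 8
}}

```text
time: 11.6
ee_pos: [0.4984, 0.2694, 0.1596]
eef_rot: [0.502, 0.865, -0.001, -0.0]
ft_force: [-0.9, -0.1, -0.6]
width: 0.0198
```

```bash
python3 go.py 0.4996 0.2686 0.1598 29.8; python3 snap.py wrist w8; python3 snap.py side s8
python3 - <<'E'
from ov import *
from bench import read_state
tcp=read_state()['ee_pos']
ov('w8',np.array([.4994,.2690,.117]),tcp-[0,0,.0428]-.0013*l,np.array([0,0,1.]),(260,380,195,345),4)
p=load('s8.npz')['p'];cv2.imwrite('pics/s8z.png',cv2.resize(p[160:230,250:330,::-1],None,fx=8,fy=8,interpolation=cv2.INTER_CUBIC))
E
```

```text
t 11.6 pos [0.4984 0.2694 0.1596] ydeg 29.8 w 0.0198 F [-0.9402 -0.0914 -0.6199] T [-0.0443 -0.1385  0.0071] q [ 0.2265  0.4198 -0.9958  1.6607  0.3665  1.2646 -0.3227]
row [-0.0013  0.0006 -0.0002] -0.0
```

View pics/w8_ov.png

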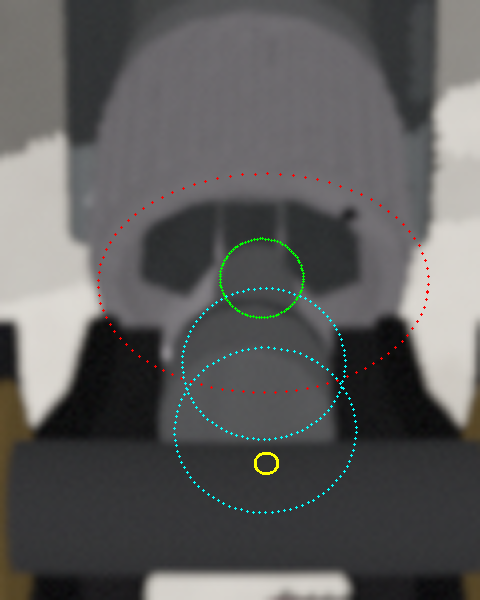

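View pics/s8z.png

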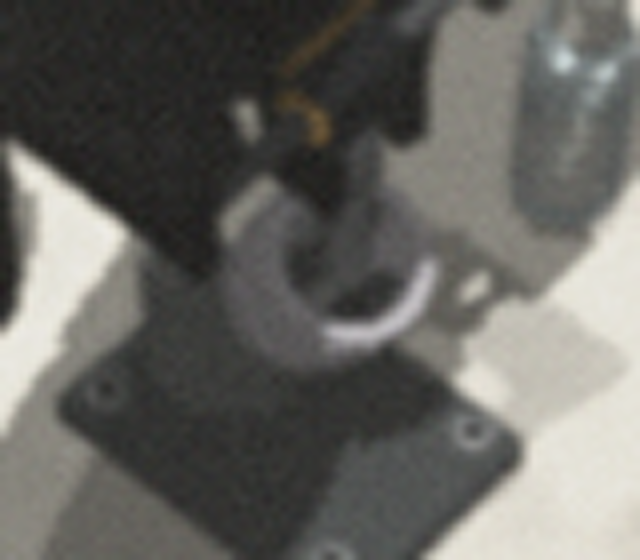

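Request:
{"name": "move_arm", "arguments": {
  "series": [
    [-0.003,0,0.001,0],
    [-0.006,0,0.001,0],
    [-0.0094,0,0.002,0],
    [-0.012,0,0.0035,0],
    [-0.0145,0,0.005,0],
    [-0.0145,0,0.005,0]
  ]
}}

```text
time: 12.3
ee_pos: [0.5072, 0.2571, 0.1565]
eef_rot: [0.502, 0.865, 0.001, 0.001]
ft_force: [0.7, -0.4, 7.4]
width: 0.0194
```

```bash
python3 go.py 0.4996 0.2686 0.1598 29.8; python3 snap.py wrist w9; python3 snap.py side s9; python3 snap.py scene c9
cat > tri.py <<'E'
import sys
from h import *
k=sys.argv[1]
p=load(f's{k}.npz')['p'];q=load(f'c{k}.npz')['p'];w=load(f'w{k}.npz')['p']
o=np.zeros((600,800,3),np.uint8);o[:300,:400]=cv2.resize(p[160:225,250:337,::-1],(400,300));o[300:,:400]=cv2.resize(w[200:380,200:440,::-1],(400,300));o[:,400:]=cv2.resize(q[190:310,245:325,::-1],(400,600),interpolation=cv2.INTER_CUBIC)
cv2.imwrite(f'pics/t{k}.png',o)
E
python3 tri.py 9
```

```text
t 12.3 pos [0.5072 0.2571 0.1565] ydeg 29.75 w 0.0194 F [ 0.7058 -0.396   7.4105] T [ 0.0013 -0.174   0.0197] q [ 0.2475  0.4231 -0.9901  1.6625  0.3702  1.2559 -0.2992]
row [ 0.0137 -0.0009 -0.0033] -0.0009
```

View pics/t9.png

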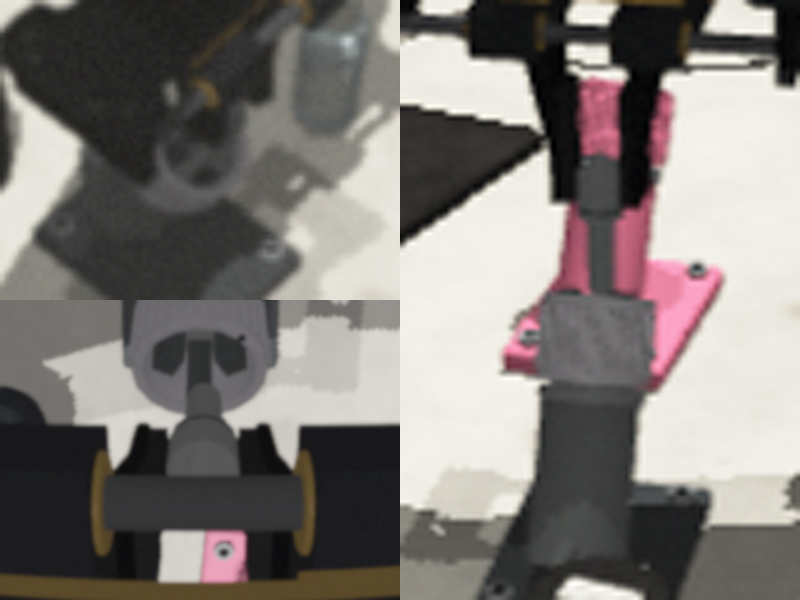

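The foot slid over the front lip and now rests on the rim at 7.4 N, still upright. I'll pre-tilt the stud in the light grip by laying its shank against the back of the sleeve, where it lies flush at 30°.

Request:
{"name": "move_arm", "arguments": {
  "series": [
    [0,0,-0.02,0],
    [0.005,0,-0.035,0],
    [0.03,0,-0.04,0],
    [0.05,0,-0.04,0],
    [0.05,0,-0.025,0],
    [0.05,0,-0.005,0],
    [0.05,0,-0.005,0]
  ]
}}

```text
time: 13.15
ee_pos: [0.4803, 0.2993, 0.1581]
eef_rot: [0.502, 0.865, -0.002, -0.001]
ft_force: [0.8, -0.9, -0.7]
width: 0.0197
```

```bash
python3 - <<'E'
import numpy as np
M=np.array([.4994,.2690,.117]);l=np.array([.497,-.8678,0])
def P(L,z): return M+L*l+np.array([0,0,z])
print(P(-.036,.0468),P(-.0055,.0427))
E
python3 go.py 0.4815 0.3002 0.1638 29.8; python3 snap.py wrist w10; python3 snap.py side s10; python3 snap.py scene c10; python3 tri.py 10
```

```text
[0.481508  0.3002408 0.1638   ] [0.4966665 0.2737729 0.1597   ]
t 13.15 pos [0.4803 0.2993 0.1581] ydeg 29.79 w 0.0197 F [ 0.8434 -0.8773 -0.7298] T [-0.0213 -0.0899 -0.0177] q [ 0.1691  0.4249 -1.003   1.6618  0.3723  1.266  -0.3891]
row [ 0.0002  0.0015 -0.0057] -0.0002
```

View pics/t10.png

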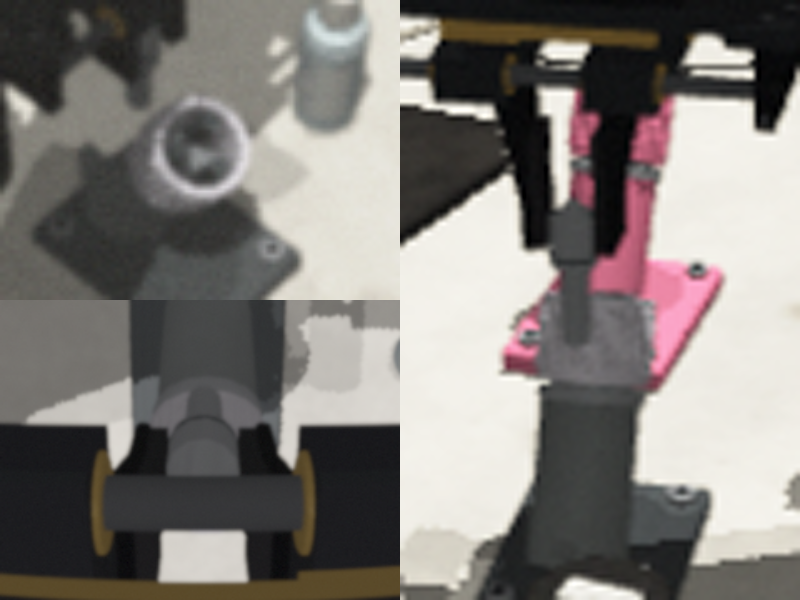

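Request:
{"name": "move_arm", "arguments": {
  "series": [
    [-0.003,0,0,0],
    [-0.007,0,0,0],
    [-0.011,0,0,0],
    [-0.015,0,0,0],
    [-0.019,0,0,0],
    [-0.023,0,0,0],
    [-0.026,0,0,0],
    [-0.029,0,0,0],
    [-0.031,0,0,0],
    [-0.031,0,0,0]
  ]
}}

```text
time: 14.3
ee_pos: [0.4967, 0.2734, 0.1605]
eef_rot: [0.502, 0.865, -0.0, 0.0]
ft_force: [-1.0, 0.5, -0.5]
width: 0.0194
```

```bash
python3 go.py 0.4815 0.3002 0.1638 29.8; python3 snap.py wrist w11; python3 snap.py side s11; python3 snap.py scene c11; python3 tri.py 11
```

```text
t 14.3 pos [0.4967 0.2734 0.1605] ydeg 29.77 w 0.0194 F [-1.025   0.5231 -0.5235] T [ 0.1787 -0.0371 -0.0572] q [ 0.2206  0.4195 -0.9981  1.6597  0.3673  1.2653 -0.3312]
row [ 0.0309  0.0001 -0.0033] -0.0005
```

View pics/t11.png

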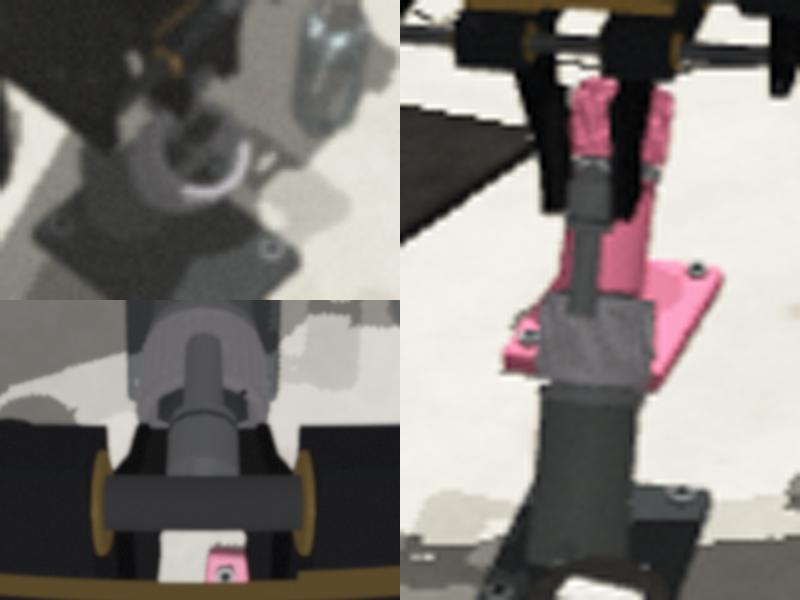

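Run:
```python
from ov import *
tcp=np.array([.4967,.2734,.1605]);M=np.array([.4994,.2690,.117])
import shutil
for al in (22,30):
    A=np.sin(np.radians(al))*l+np.cos(np.radians(al))*np.array([0,0,1])
    shutil.copy('w11.npz',f'w11_{al}.npz')
    ov(f'w11_{al}',M,tcp+np.array([0,0,.0056])-.0013*l-.0484*A,A,(260,380,195,345),3.5)
a1=cv2.imread('pics/w11_22_ov.png');b=cv2.imread('pics/w11_30_ov.png');cv2.imwrite('pics/w11ov.png',np.hstack([a1[:,:400],b[:,:400]]))
```

```text
(no output)
```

View pics/w11ov.png

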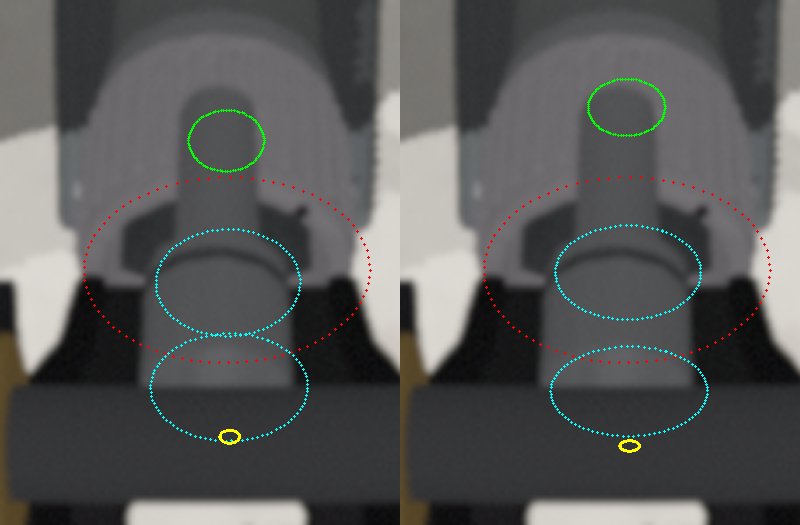

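Tilt worked: the shank lies flush along the sleeve's back, its axis parallel to the chuck's and 30 mm off. Carry it over using that as reference.

Request:
{"name": "move_arm", "arguments": {
  "series": [
    [0,0,0,0],
    [0.0035,0,-0.002,0],
    [-0.002,0,-0.0115,0],
    [-0.0075,0,-0.021,0],
    [-0.0075,0,-0.021,0],
    [-0.022,0,-0.0125,0],
    [-0.037,0,-0.004,0],
    [-0.037,0,-0.004,0],
    [-0.037,0,-0.004,0]
  ],
  "newtons": 15
}}

```text
time: 15.35
ee_pos: [0.515, 0.2407, 0.1637]
eef_rot: [0.502, 0.865, -0.0, -0.001]
ft_force: [0.4, 0.7, -1.2]
width: 0.0191
```

```bash
python3 go.py 0.4815 0.3002 0.1638 29.8; python3 snap.py wrist w12; python3 snap.py side s12; python3 snap.py scene c12; python3 tri.py 12
python3 - <<'E'
from ov import *
from bench import read_state
tcp=read_state()['ee_pos'];M=np.array([.4994,.2690,.117])
ov('w12',M,tcp+np.array([0,0,.0056])-.0013*l-.0464*a,a,(260,380,195,345),4)
E
```

```text
t 15.35 pos [0.515  0.2407 0.1637] ydeg 29.71 w 0.0191 F [ 0.4057  0.7174 -1.2191] T [ 0.075  -0.152   0.0093] q [ 0.2789  0.4174 -0.9896  1.6513  0.3617  1.2722 -0.2616]
row [ 0.0683  0.0004 -0.    ] -0.0016
```

View pics/t12.png

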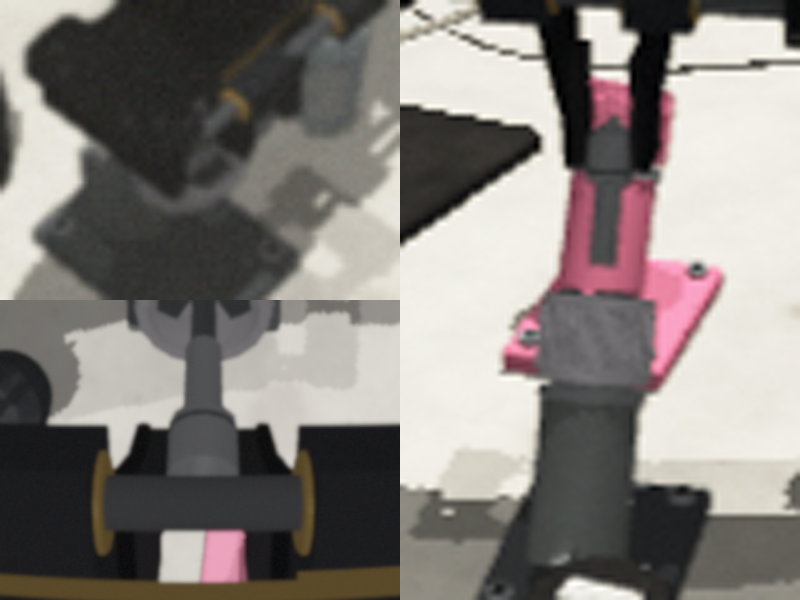

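View pics/w12_ov.png

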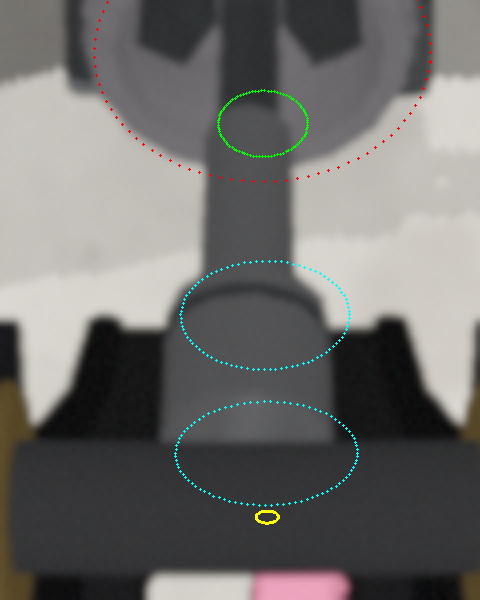

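Request:
{"name": "move_arm", "arguments": {
  "series": [
    [0.0013,0,-0.0007,0],
    [0.0043,0,0.0045,0],
    [0.0073,0,0.0097,0],
    [0.0093,0,0.013,0],
    [0.0113,0,0.0165,0],
    [0.0113,0,0.0165,0]
  ],
  "newtons": 8
}}

```text
time: 16.1
ee_pos: [0.5089, 0.2516, 0.1474]
eef_rot: [0.501, 0.865, -0.0, -0.0]
ft_force: [0.8, -0.3, -1.2]
width: 0.0196
```

```bash
python3 go.py 0.4815 0.3002 0.1638 29.8; python3 snap.py wrist w13; python3 snap.py side s13; python3 snap.py scene c13; python3 tri.py 13
```

```text
t 16.1 pos [0.5089 0.2516 0.1474] ydeg 29.83 w 0.0196 F [ 0.7586 -0.2679 -1.183 ] T [-0.0059 -0.1156  0.0864] q [ 0.2533  0.432  -0.9849  1.6726  0.3771  1.2431 -0.2929]
row [ 0.0558  0.0004 -0.0164] 0.0005
```

View pics/t13.png

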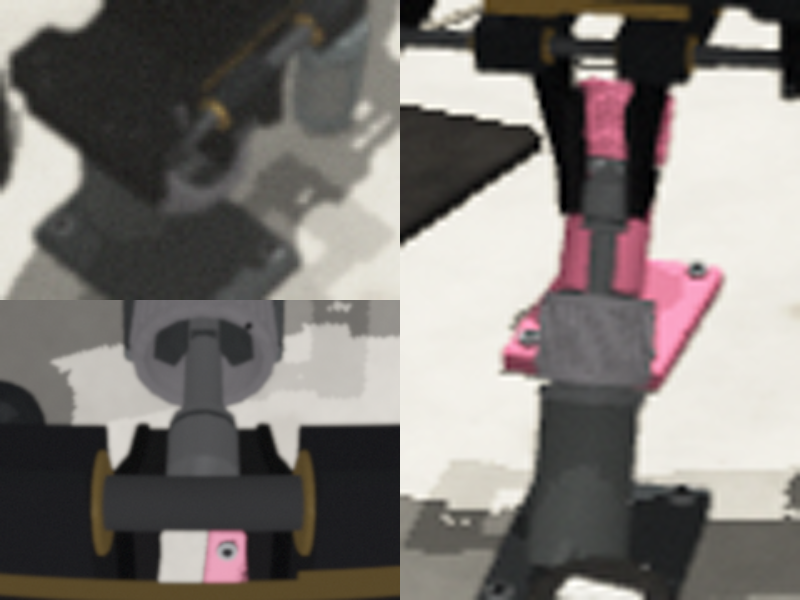

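Run:
```python
from h import *
p=load('w13.npz')['p'];cv2.imwrite('pics/w13z.png',cv2.resize(p[195:300,265:375,::-1],None,fx=6,fy=5.5,interpolation=cv2.INTER_CUBIC))
```

```text
(no output)
```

View pics/w13z.png

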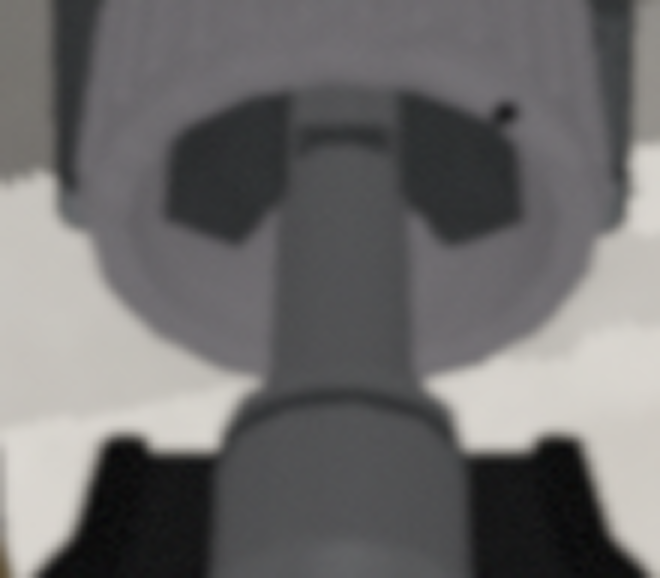

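Run:
```python
from ov import *
tcp=np.array([.5089,.2516,.1474]);M=np.array([.4994,.2690,.117])
piv=tcp+np.array([0,0,.0056])-.0013*l
D=piv-M; print('pivot l,z',D@l,D[2],'axial',D@a,'e',D@(.866*l-np.array([0,0,.5])))
ov('w13',M,piv-.0464*a,a,(265,375,195,300),5.5)
f=load('w13.npz');print(fproj(f,np.array([M,M+.002*a,M-.006*a,M-.028*a])))
```

```text
pivot l,z 0.018520371518381155 0.03599999999999999 axial 0.04043618575919057 e -0.0019613582650819146
[[325.26929168 238.20062278]
 [325.29571899 240.83417142]
 [325.19152427 230.52392692]
 [324.92553226 205.03987736]]
```

View pics/w13_ov.png

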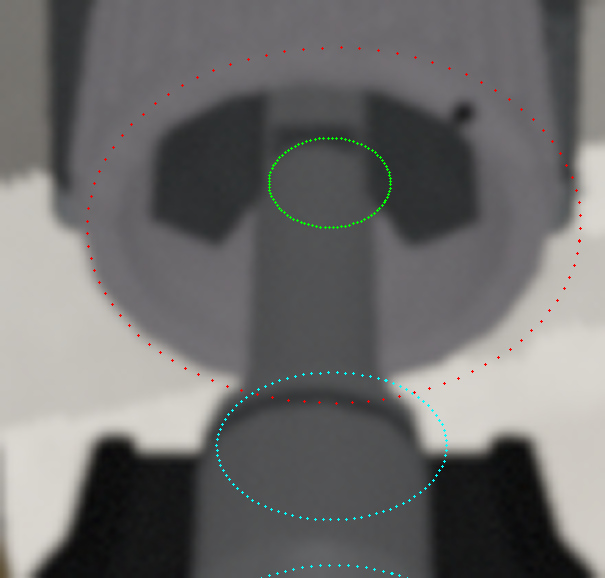

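Request:
{"name": "move_arm", "arguments": {
  "series": [
    [0.001,0,0.004,0],
    [0.0035,0,0.0083,0],
    [0.0061,0,0.0126,0],
    [0.0061,0,0.0126,0]
  ]
}}

```text
time: 16.65
ee_pos: [0.5056, 0.2569, 0.1347]
eef_rot: [0.501, 0.865, -0.0, -0.0]
ft_force: [-0.1, -0.8, -1.3]
width: 0.0194
```

```bash
python3 go.py 0.4815 0.3002 0.1638 29.8
```

```text
t 16.65 pos [0.5056 0.2569 0.1347] ydeg 29.84 w 0.0194 F [-0.0688 -0.8357 -1.3303] T [ 0.0311 -0.1072  0.0442] q [ 0.2377  0.4446 -0.9794  1.6876  0.3894  1.2212 -0.3127]
row [ 0.0495  0.0006 -0.0291] 0.0007
```

Request:
{"name": "move_arm", "arguments": {
  "series": [
    [0.002,0,0.0035,0],
    [0.004,0,0.007,0],
    [0.0045,0,0.008,0]
  ]
}}

```text
time: 16.95
ee_pos: [0.5054, 0.2599, 0.128]
eef_rot: [0.502, 0.865, 0.0, 0.001]
ft_force: [1.8, -5.8, 10.2]
width: 0.0195
```

```bash
python3 go.py 0.4815 0.3002 0.1638 29.8; python3 snap.py wrist w14; python3 snap.py side s14; python3 snap.py scene c14; python3 tri.py 14
```

```text
t 16.95 pos [0.5054 0.2599 0.128 ] ydeg 29.74 w 0.0195 F [ 1.8337 -5.7684 10.1951] T [-1.2756 -0.6031 -0.0101] q [ 0.2274  0.4518 -0.975   1.6941  0.3994  1.2084 -0.3267]
row [ 0.0468 -0.0007 -0.0359] -0.0011
```

View pics/t14.png

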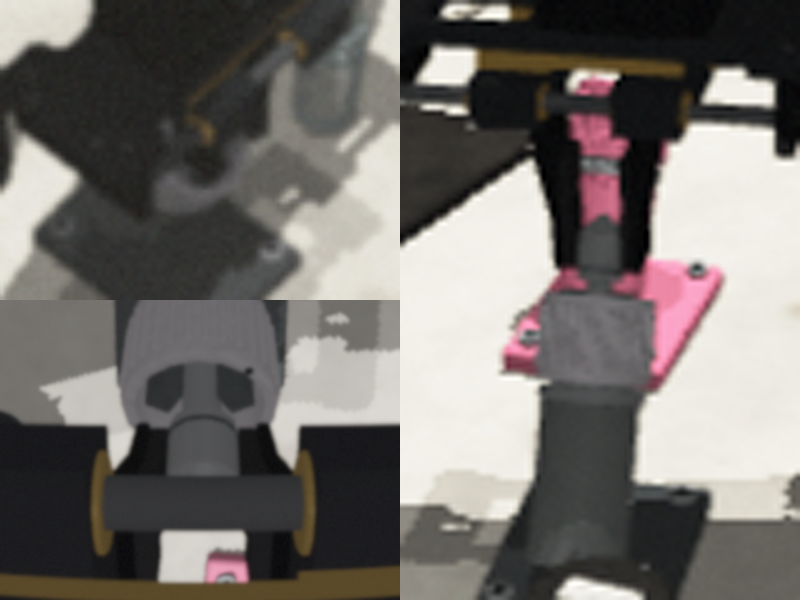

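Contact force of 11.8 N points along the chuck axis: the foot is on the floor. Release and go back to the sleeve.

Request:
{"name": "move_arm", "arguments": {
  "series": [
    [0,0,0,0],
    [0,0,0,0],
    [0,0,0,0],
    [0,0,-0.01,0],
    [0,0,-0.04,0],
    [0,0,-0.07,0],
    [0,0,-0.07,0]
  ],
  "claw": 0.3
}}

```text
time: 17.8
ee_pos: [0.5054, 0.2622, 0.2019]
eef_rot: [0.501, 0.865, 0.002, 0.002]
ft_force: [-0.2, 0.0, -0.6]
width: 0.0559
```

```bash
python3 go.py 0.4938 0.2783 0.088 52; python3 snap.py wrist w15; python3 snap.py side s15; python3 snap.py scene c15; python3 tri.py 15
```

```text
t 17.8 pos [0.5054 0.2622 0.2019] ydeg 29.82 w 0.0559 F [-0.231   0.0327 -0.576 ] T [ 0.0914 -0.0967 -0.051 ] q [ 0.2586  0.3831 -1.0139  1.6066  0.3342  1.3324 -0.2805]
row [ 0.0198 -0.0027  0.1139] -0.3872
```

View pics/t15.png

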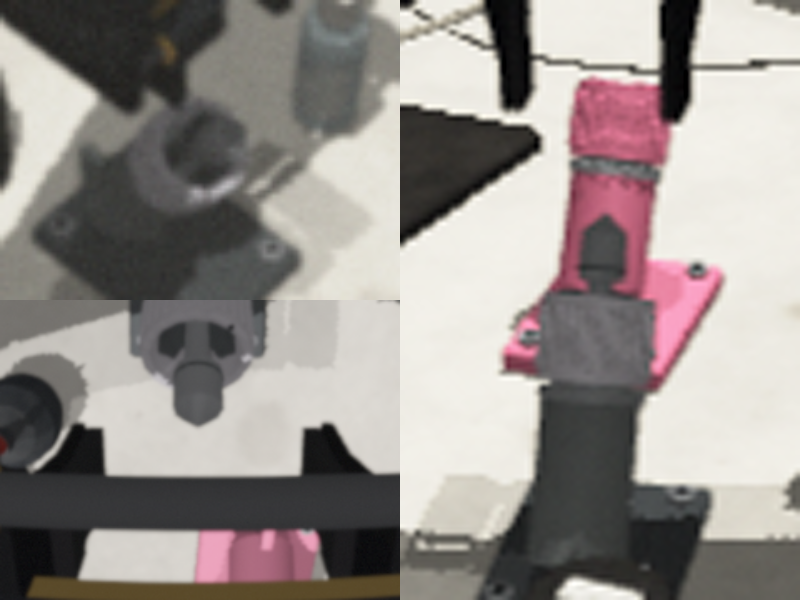

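Stud stands in the chuck (scene crop 602,255). Now close the sleeve.

Request:
{"name": "move_arm", "arguments": {
  "series": [
    [0.008,-0.001,0,-0.13],
    [0.016,-0.002,0,-0.26],
    [0.02,-0.003,0.01,-0.387],
    [0.02,-0.003,0.04,-0.387],
    [0.02,-0.003,0.08,-0.387],
    [0.02,-0.003,0.114,-0.387],
    [0.02,-0.003,0.114,-0.387],
    [0.02,-0.003,0.114,-0.387]
  ],
  "claw": 0.65
}}

```text
time: 18.75
ee_pos: [0.4911, 0.2766, 0.0836]
eef_rot: [0.326, 0.946, -0.0, -0.001]
ft_force: [0.4, 0.9, 1.6]
width: 0.0715
```

Request:
{"name": "move_arm", "arguments": {
  "series": [
    [0,0,0,0],
    [0,0,0,0],
    [0,0,0,0],
    [0,0,0,0],
    [0,0,0,0.14],
    [0,0,0,0.28],
    [0,0,0,0.42],
    [0,0,0,0.56],
    [0,0,0,0.7],
    [0,0,0,0.78],
    [0,0,0,0.78]
  ],
  "claw": -1,
  "newtons": 30
}}

```text
time: 19.85
ee_pos: [0.4931, 0.2789, 0.0848]
eef_rot: [0.661, 0.75, 0.003, 0.0]
ft_force: [10.6, 9.6, -6.0]
width: 0.05
```

```bash
python3 go.py 0.4938 0.2783 0.088 52
```

```text
t 19.85 pos [0.4931 0.2789 0.0848] ydeg 7.22 w 0.05 F [10.6466  9.5973 -6.0125] T [ 1.9782 -0.5766  0.9061] q [ 0.1109  0.4601 -0.8651  1.7462  0.3862  1.1091 -0.7506]
row [-0.0007  0.0006 -0.0032] -0.7815
```

Request:
{"name": "move_arm", "arguments": {
  "series": [
    [0,0,0,0],
    [0,0,0,0],
    [0,0.002,-0.003,-0.1],
    [0,0.002,-0.003,-0.24],
    [0,0.002,-0.003,-0.38],
    [0,0.002,-0.003,-0.52],
    [0,0.002,-0.003,-0.66],
    [0,0.002,-0.003,-0.79],
    [0,0.002,-0.003,-0.79]
  ],
  "claw": 0.65
}}

```text
time: 20.75
ee_pos: [0.4936, 0.2763, 0.0866]
eef_rot: [0.32, 0.947, -0.0, -0.0]
ft_force: [0.2, -0.0, 0.4]
width: 0.0718
```

```bash
python3 go.py 0.494 0.2785 0.087 52; python3 snap.py wrist w16; python3 snap.py side s16; python3 snap.py scene c16; python3 tri.py 16
```

```text
t 20.75 pos [0.4936 0.2763 0.0866] ydeg 52.63 w 0.0718 F [ 0.2094 -0.0057  0.3708] T [ 0.0265 -0.1537 -0.0079] q [ 0.2178  0.5259 -1.0162  1.7366  0.4852  1.1557 -0.0225]
row [ 0.001   0.002  -0.0004] 0.011
```

View pics/t16.png

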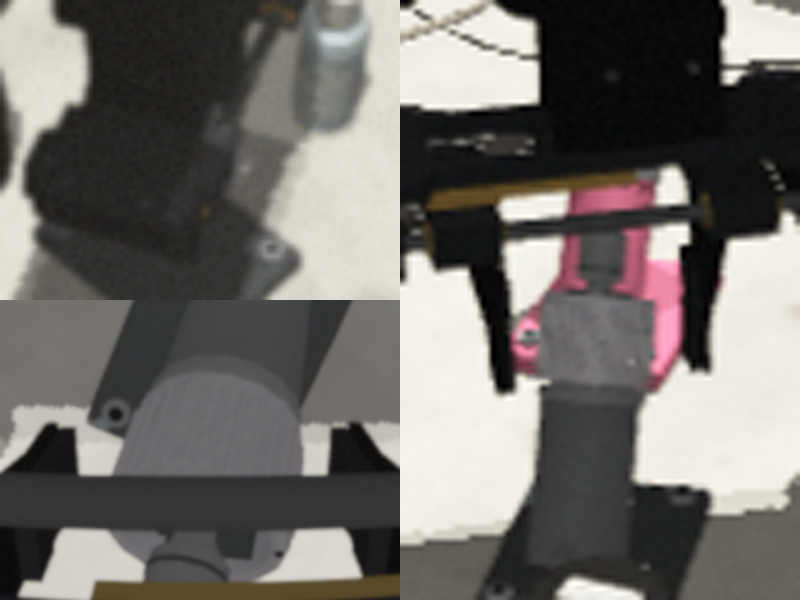

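Run:
```python
from mark import *
M=np.array([.4985,.2695,.117])
f=load('w16.npz')
p=f['p'];cv2.imwrite('pics/w16z.png',cv2.resize(p[310:370,260:390,::-1],None,fx=6,fy=6,interpolation=cv2.INTER_CUBIC))
D=plane_pt(f,368,351.8,M);print(np.degrees(np.arctan2(D@v_,D@u_)),np.linalg.norm(D))
```

```text
18.13046838065924 0.019987749979829772
```

View pics/w16z.png

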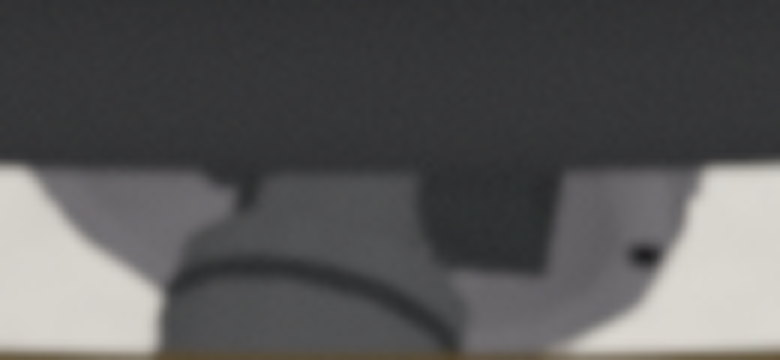

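Request:
{"name": "move_arm", "arguments": {
  "series": [
    [0.001,0.001,0,0],
    [0.001,0.001,0,0],
    [0.001,0.001,0,0],
    [0.001,0.001,0,0],
    [0.001,0.001,0,0.14],
    [0.001,0.001,0,0.28],
    [0.001,0.001,0,0.42],
    [0.001,0.001,0,0.56],
    [0.001,0.001,0,0.7],
    [0.001,0.001,0,0.79],
    [0.001,0.001,0,0.79]
  ],
  "claw": -1,
  "newtons": 35
}}

```text
time: 22.0
ee_pos: [0.4934, 0.2787, 0.0863]
eef_rot: [0.661, 0.75, 0.0, -0.0]
ft_force: [6.1, 3.4, -3.8]
width: 0.0499
```

```bash
python3 go.py 0.4938 0.2783 0.088 52
```

```text
t 22.0 pos [0.4934 0.2787 0.0863] ydeg 7.19 w 0.0499 F [ 6.0747  3.3863 -3.7844] T [0.5911 0.4381 1.1344] q [ 0.1064  0.4612 -0.8618  1.7398  0.3847  1.1186 -0.7498]
row [-0.0005  0.0004 -0.0017] -0.7821
```

Request:
{"name": "move_arm", "arguments": {
  "series": [
    [0,0,0,0],
    [0,0,0,0],
    [0,0,0,-0.1],
    [0,0,0,-0.24],
    [0,0,0,-0.38],
    [0,0,0,-0.52],
    [0,0,0,-0.66],
    [0,0,0,-0.79],
    [0,0,0,-0.79]
  ],
  "claw": 0.65
}}

```text
time: 22.9
ee_pos: [0.4933, 0.2778, 0.0863]
eef_rot: [0.32, 0.947, -0.0, -0.0]
ft_force: [-0.1, 0.0, 0.7]
width: 0.0717
```

```bash
python3 go.py 0.494 0.2785 0.087 52; python3 snap.py wrist w17
python3 - <<'E'
from h import *
f=load('w17.npz')
p=f['p'];cv2.imwrite('pics/w17z.png',cv2.resize(p[310:370,260:390,::-1],None,fx=6,fy=6,interpolation=cv2.INTER_CUBIC))
E
```

```text
t 22.9 pos [0.4933 0.2778 0.0863] ydeg 52.62 w 0.0717 F [-0.137  0.021  0.708] T [-0.0066 -0.1222 -0.0612] q [ 0.213   0.5264 -1.0135  1.7355  0.4844  1.1555 -0.0243]
row [-0.0001  0.001  -0.0007] 0.0109
```

View pics/w17z.png

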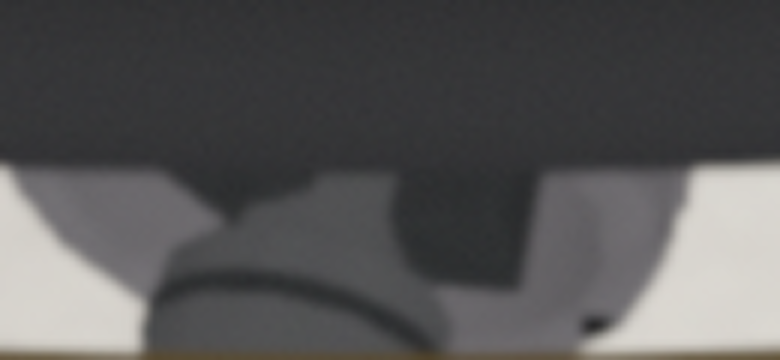

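Run:
```python
from mark import *
M=np.array([.4985,.2695,.117])
f=load('w17.npz')
D=plane_pt(f,359.5,363.8,M);print(np.degrees(np.arctan2(D@v_,D@u_)),np.linalg.norm(D))
f=load('w16.npz')
D=plane_pt(f,260+643/6,310+256/6,M);print(np.degrees(np.arctan2(D@v_,D@u_)),np.linalg.norm(D))
```

```text
-6.884593330615929 0.020395749731964754
15.837565376330078 0.019766662703173735
```

Request:
{"name": "move_arm", "arguments": {
  "series": [
    [0,0.001,0,0],
    [0,0.001,0,0],
    [0,0.001,0,0],
    [0,0.001,0,0],
    [0,0.001,0,0.14],
    [0,0.001,0,0.28],
    [0,0.001,0,0.42],
    [0,0.001,0,0.56],
    [0,0.001,0,0.7],
    [0,0.001,0,0.79],
    [0,0.001,0,0.79]
  ],
  "claw": -1,
  "newtons": 45
}}

```text
time: 24.05
ee_pos: [0.4933, 0.2797, 0.0869]
eef_rot: [0.66, 0.751, -0.0, 0.0]
ft_force: [-1.6, 1.0, 6.1]
width: 0.0493
```

```bash
python3 go.py 0.4938 0.2783 0.088 52
```

```text
t 24.05 pos [0.4933 0.2797 0.0869] ydeg 7.4 w 0.0493 F [-1.5675  0.9566  6.1183] T [-0.3433  1.3293  1.7995] q [ 0.1025  0.4614 -0.8601  1.7376  0.3847  1.1208 -0.7478]
row [-0.0015  0.0003 -0.0011] -0.7784
```

Request:
{"name": "move_arm", "arguments": {
  "series": [
    [0,0,0,0],
    [0,0,0,0],
    [0,0,0,-0.1],
    [0,0,0,-0.24],
    [0,0,0,-0.38],
    [0,0,0,-0.52],
    [0,0,0,-0.66],
    [0,0,0,-0.79],
    [0,0,0,-0.79]
  ],
  "claw": 0.65
}}

```text
time: 24.95
ee_pos: [0.4942, 0.2785, 0.0861]
eef_rot: [0.32, 0.947, 0.0, -0.0]
ft_force: [-0.1, -0.3, -0.8]
width: 0.0718
```

```bash
python3 go.py 0.494 0.2785 0.087 52; python3 snap.py wrist w18
python3 - <<'E'
from h import *
f=load('w18.npz')
p=f['p'];cv2.imwrite('pics/w18z.png',cv2.resize(p[310:375,240:390,::-1],None,fx=5,fy=5,interpolation=cv2.INTER_CUBIC))
E
```

```text
t 24.95 pos [0.4942 0.2785 0.0861] ydeg 52.64 w 0.0718 F [-0.0993 -0.2518 -0.7559] T [ 0.019  -0.1738 -0.0276] q [ 0.2097  0.5275 -1.0103  1.7331  0.4841  1.1552 -0.0234]
row [ 0.0002 -0.0001 -0.0009] 0.0111
```

View pics/w18z.png

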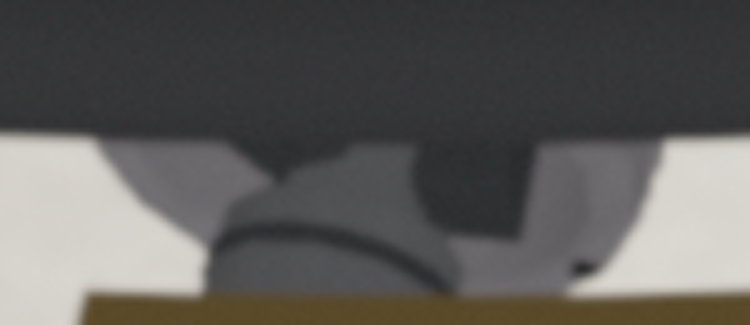

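```bash
python3 - <<'E'
from mark import *
M=np.array([.4985,.2695,.117])
f=load('w18.npz')
D=plane_pt(f,357.4,363.6,M);print(np.degrees(np.arctan2(D@v_,D@u_)),np.linalg.norm(D))
E
python3 go.py 0.47 0.2 0.25 28
```

```text
-6.874730636051375 0.020579134695534344
t 25.0 pos [0.4942 0.2786 0.0862] ydeg 52.36 w 0.0718 F [0.0368 0.4898 0.2627] T [ 0.1168 -0.1231 -0.0194] q [ 0.2091  0.527  -1.0096  1.7331  0.4834  1.155  -0.0279]
row [-0.0287 -0.077  -0.1639] 0.4252
```

Request:
{"name": "move_arm", "arguments": {
  "series": [
    [0,0,-0.04,0],
    [0,0,-0.085,0.05],
    [-0.005,-0.01,-0.13,0.18],
    [-0.02,-0.04,-0.164,0.3],
    [-0.029,-0.077,-0.164,0.425],
    [-0.029,-0.077,-0.164,0.425],
    [-0.029,-0.077,-0.164,0.425]
  ]
}}

```text
time: 25.7
ee_pos: [0.4705, 0.1991, 0.2507]
eef_rot: [0.516, 0.857, -0.0, 0.001]
ft_force: [0.2, 0.0, 0.4]
width: 0.072
```

```bash
python3 go.py 0.494 0.2785 0.084 8;python3 snap.py wrist w19; python3 snap.py side s19; python3 snap.py scene c19
python3 - <<'E'
from h import *
p=load('w19.npz')['p'];c=load('c19.npz')['p'];s=load('s19.npz')['p']
o=np.zeros((600,800,3),np.uint8);o[:,:500]=cv2.resize(p[85:205,330:430,::-1],(500,600),interpolation=cv2.INTER_CUBIC)
o[:300,500:]=cv2.resize(c[210:300,245:335,::-1],(300,300),interpolation=cv2.INTER_CUBIC);o[300:,500:]=cv2.resize(s[160:235,250:325,::-1],(300,300),interpolation=cv2.INTER_CUBIC)
cv2.imwrite('pics/t19.png',o)
E
```

```text
t 25.7 pos [0.4705 0.1991 0.2507] ydeg 27.93 w 0.072 F [0.1577 0.0493 0.3715] T [ 0.0092 -0.1585 -0.0201] q [ 0.4752  0.184  -1.0625  1.6736  0.1654  1.3795 -0.1241]
row [0.0594 0.0578 0.1667] 0.3479
```

View pics/t19.png

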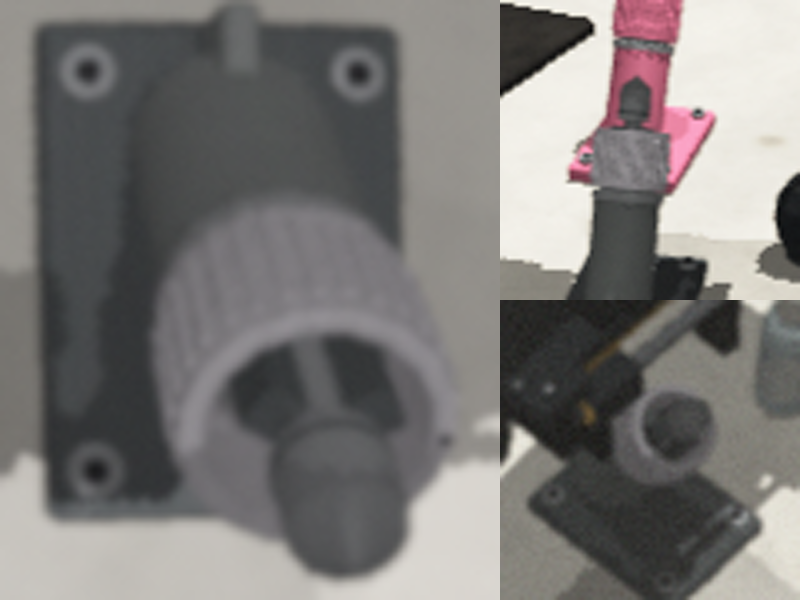

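Run:
```python
from ov import *
M=np.array([.497,.2695,.117])
for t,u,v in [('w2',310+454/4.2,75+425/4.2),('w4',310+433/4.2,75+324/4.2),('w19',330+445/5,85+438/5)]:
    f=load(t+'.npz');D=plane_pt(f,u,v,M);print(t,np.degrees(np.arctan2(D@v_,D@u_)),np.linalg.norm(D))
# overlay home stud on w19
M2=M-.0010*u_*0
ov('w19',M,M-.028*a,a,(330,430,85,205),5)
```

```text
w2 -16.645818390417 0.022506882409630648
w4 44.437099019401685 0.019868248091581112
w19 -7.171251361321743 0.021852704814994687
```

View pics/w19_ov.png

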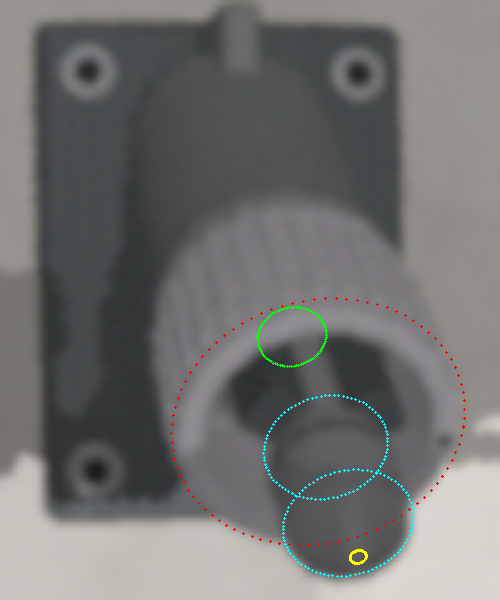

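Run:
```python
from h import *
ims=[]
for t in ['w2','w4','w19']:
    p=load(t+'.npz')['p'][140:190,358:425,::-1]
    p=cv2.convertScaleAbs(p,alpha=1.8,beta=-50)
    ims.append(cv2.resize(p,None,fx=7,fy=6,interpolation=cv2.INTER_CUBIC)[:,:400])
o=np.vstack([np.hstack(ims[:2]),np.hstack([ims[2],np.zeros_like(ims[2])])]);cv2.imwrite('pics/jaws.png',o);print(o.shape)
```

```text
(600, 800, 3)
```

View pics/jaws.png

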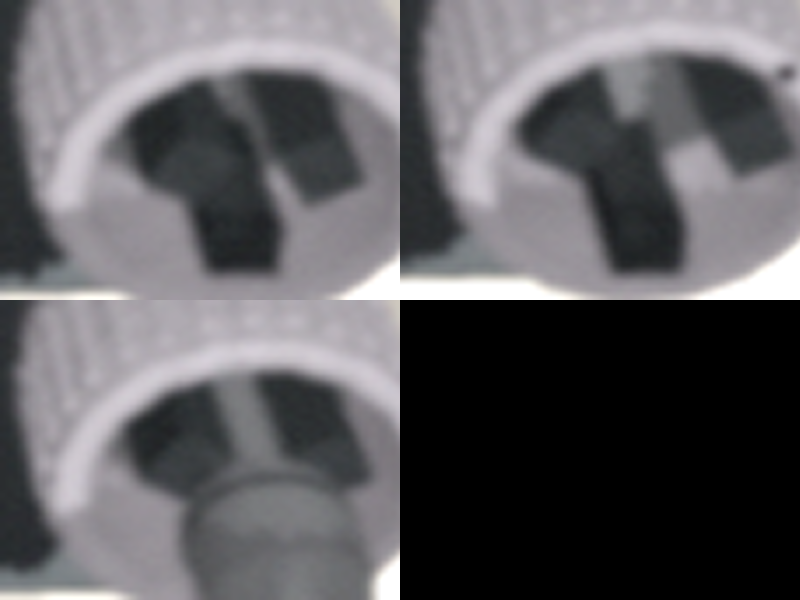

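Stud looks home and aligned (overlay matches), but the last stroke gained nothing, so I'm not sure it's tight. I'll repeat with a 60 N grip nearer the square position and watch the mark.

```bash
python3 go.py 0.494 0.2785 0.086 45
```

```text
t 25.85 pos [0.47   0.2012 0.2502] ydeg 28.25 w 0.0716 F [-0.6014  0.0621 -0.2529] T [ 0.031  -0.1431  0.0256] q [ 0.4721  0.1873 -1.0638  1.6727  0.1657  1.3797 -0.1227]
row [0.0565 0.0578 0.1642] -0.2923
```

Request:
{"name": "move_arm", "arguments": {
  "series": [
    [0.03,0.03,0,-0.14],
    [0.0565,0.058,0.03,-0.29],
    [0.0565,0.058,0.075,-0.29],
    [0.0565,0.058,0.12,-0.29],
    [0.0565,0.058,0.164,-0.29],
    [0.0565,0.058,0.164,-0.29],
    [0.0565,0.058,0.164,-0.29]
  ]
}}

```text
time: 26.55
ee_pos: [0.4941, 0.2787, 0.0869]
eef_rot: [0.384, 0.924, 0.0, -0.001]
ft_force: [1.4, -0.1, 0.3]
width: 0.0715
```

Request:
{"name": "move_arm", "arguments": {
  "series": [
    [0,0,0,0],
    [0,0,0,0],
    [0,0,0,0],
    [0,0,0,0],
    [0,0,0,0]
  ],
  "claw": -1,
  "newtons": 60
}}

```text
time: 27.05
ee_pos: [0.495, 0.2773, 0.0876]
eef_rot: [0.385, 0.923, 0.0, 0.001]
ft_force: [-3.8, -4.6, 8.4]
width: 0.0481
```

```bash
python3 go.py 0.494 0.2785 0.086 10; python3 snap.py wrist w20
python3 - <<'E'
from h import *
f=load('w20.npz')
p=f['p'];cv2.imwrite('pics/w20z.png',cv2.resize(p[300:385,230:400,::-1],None,fx=4.5,fy=4.5,interpolation=cv2.INTER_CUBIC))
E
```

```text
t 27.05 pos [0.495  0.2773 0.0876] ydeg 44.76 w 0.0481 F [-3.8295 -4.575   8.394 ] T [-0.2027  0.2119 -0.2627] q [ 0.209   0.5221 -1.0057  1.7328  0.4794  1.1551 -0.1557]
row [0.0015 0.0002 0.0016] 0.6066
```

View pics/w20z.png

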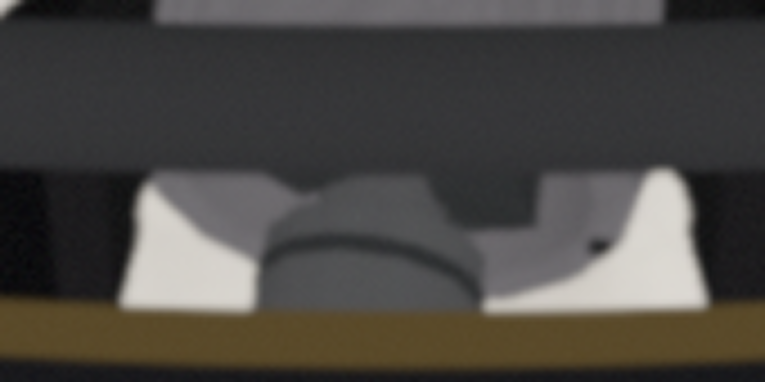

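Request:
{"name": "move_arm", "arguments": {
  "series": [
    [0,0,0,0.1],
    [0,0,0,0.2],
    [0,0,0,0.3],
    [0,0,0,0.3]
  ]
}}

```text
time: 27.5
ee_pos: [0.4941, 0.2777, 0.0869]
eef_rot: [0.518, 0.855, -0.0, 0.0]
ft_force: [-1.6, 1.0, 3.4]
width: 0.0458
```

```bash
python3 go.py 0.494 0.2785 0.086 10; python3 snap.py wrist w21
python3 - <<'E'
from h import *
f=load('w21.npz')
p=f['p'];cv2.imwrite('pics/w21z.png',cv2.resize(p[300:385,230:400,::-1],None,fx=4.5,fy=4.5,interpolation=cv2.INTER_CUBIC))
E
```

```text
t 27.5 pos [0.4941 0.2777 0.0869] ydeg 27.63 w 0.0458 F [-1.6161  0.9708  3.4108] T [-0.4114  1.2404  0.8414] q [ 0.1684  0.4956 -0.9472  1.7355  0.4393  1.1396 -0.4287]
row [0.0008 0.0003 0.0009] 0.3077
```

View pics/w21z.png

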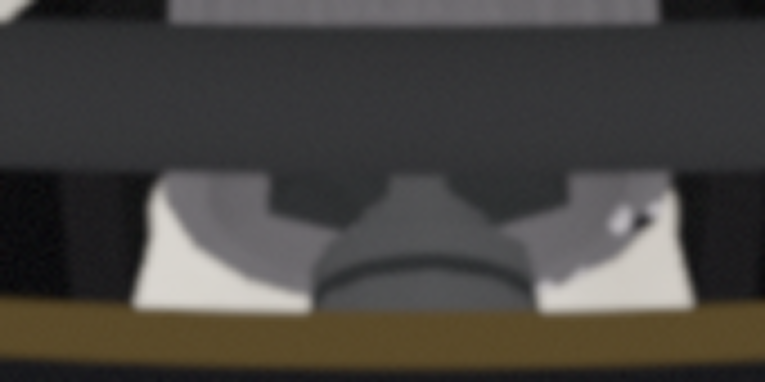

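Run:
```python
from mark import *
M=np.array([.4985,.2695,.117])
for t,u,v in [('w20',363.3,354.4),('w21',372.9,348.4),('w18',357.4,363.6)]:
    f=load(t+'.npz');D=plane_pt(f,u,v,M);print(t,np.degrees(np.arctan2(D@v_,D@u_)),np.linalg.norm(D))
```

```text
w20 -7.041033925682634 0.020302862776041892
w21 -15.85536337427612 0.02057153298115153
w18 -6.874730636051375 0.020579134695534344
```

Request:
{"name": "move_arm", "arguments": {
  "series": [
    [0,0,0,0.1],
    [0,0,0,0.2],
    [0,0,0,0.3],
    [0,0,0,0.3]
  ]
}}

```text
time: 27.95
ee_pos: [0.4935, 0.2791, 0.0869]
eef_rot: [0.638, 0.77, 0.0, -0.0]
ft_force: [-2.0, 6.0, 4.0]
width: 0.048
```

```bash
python3 go.py 0.494 0.2785 0.086 10; python3 snap.py wrist w22
python3 - <<'E'
from h import *
f=load('w22.npz')
p=f['p'];cv2.imwrite('pics/w22z.png',cv2.resize(p[300:385,230:400,::-1],None,fx=4.5,fy=4.5,interpolation=cv2.INTER_CUBIC))
E
```

```text
t 27.95 pos [0.4935 0.2791 0.0869] ydeg 10.72 w 0.048 F [-2.0343  5.9674  4.0342] T [0.4551 2.0968 2.0021] q [ 0.1274  0.4726 -0.8914  1.7373  0.4019  1.126  -0.7002]
row [-0.0007  0.0004  0.0009] 0.0126
```

View pics/w22z.png

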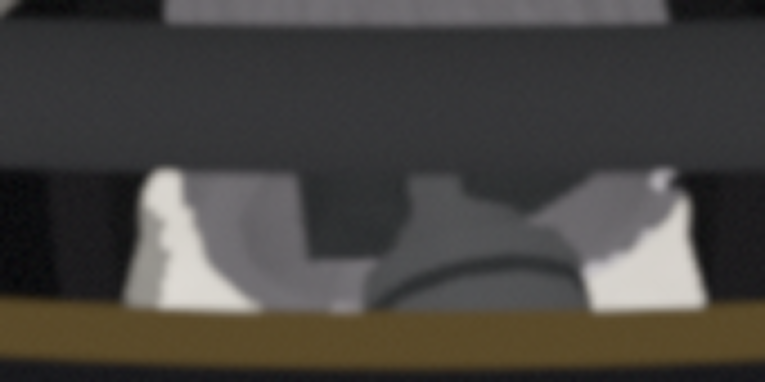

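Request:
{"name": "move_arm", "arguments": {
  "series": [
    [0,0,0,0],
    [0,0,0,0],
    [0,0,0,0],
    [0,0,0,0],
    [0,0,0,0]
  ],
  "claw": 0.65
}}

```text
time: 28.5
ee_pos: [0.4949, 0.277, 0.0864]
eef_rot: [0.64, 0.768, 0.0, 0.0]
ft_force: [-0.2, 0.4, -0.4]
width: 0.0707
```

```bash
python3 go.py 0.47 0.2 0.25 28; python3 snap.py wrist w23
python3 - <<'E'
from h import *
f=load('w23.npz')
p=f['p'];cv2.imwrite('pics/w23z.png',cv2.resize(p[300:385,230:400,::-1],None,fx=4.5,fy=4.5,interpolation=cv2.INTER_CUBIC))
E
```

```text
t 28.5 pos [0.4949 0.277  0.0864] ydeg 10.42 w 0.0707 F [-0.2179  0.3841 -0.3818] T [-0.0125 -0.057  -0.0254] q [ 0.129   0.473  -0.8889  1.7372  0.4029  1.1256 -0.7021]
row [-0.0713 -0.0384 -0.1636] -0.3069
```

View pics/w23z.png

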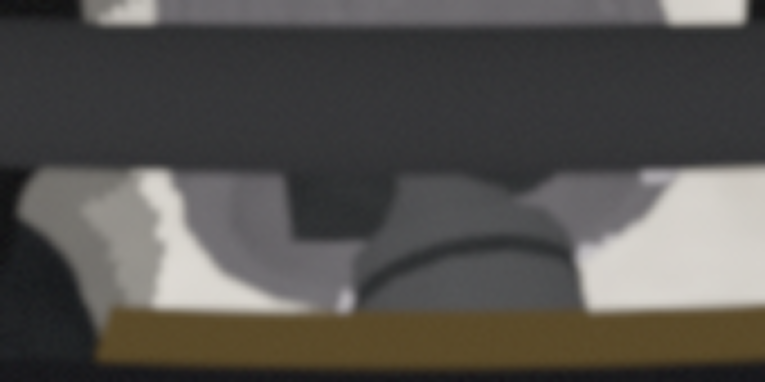

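Request:
{"name": "move_arm", "arguments": {
  "series": [
    [0,0,-0.045,0],
    [0,0,-0.09,-0.05],
    [-0.01,-0.01,-0.135,-0.18],
    [-0.04,-0.025,-0.164,-0.3],
    [-0.071,-0.038,-0.164,-0.307],
    [-0.071,-0.038,-0.164,-0.307],
    [-0.071,-0.038,-0.164,-0.307]
  ]
}}

```text
time: 29.25
ee_pos: [0.4703, 0.1997, 0.2506]
eef_rot: [0.516, 0.857, -0.0, 0.001]
ft_force: [0.6, 0.2, 0.2]
width: 0.0718
```

```bash
python3 go.py 0.494 0.2785 0.086 45;python3 snap.py wrist w24
python3 - <<'E'
from h import *
p=load('w24.npz')['p']
o=cv2.resize(p[85:205,330:430,::-1],(500,600),interpolation=cv2.INTER_CUBIC)
cv2.imwrite('pics/t24.png',o)
E
```

```text
t 29.25 pos [0.4703 0.1997 0.2506] ydeg 27.88 w 0.0718 F [0.6111 0.1985 0.172 ] T [ 0.0159 -0.1176  0.0158] q [ 0.4555  0.1789 -1.0395  1.6738  0.1583  1.3784 -0.1208]
row [0.0588 0.0577 0.1646] -0.2987
```

View pics/t24.png

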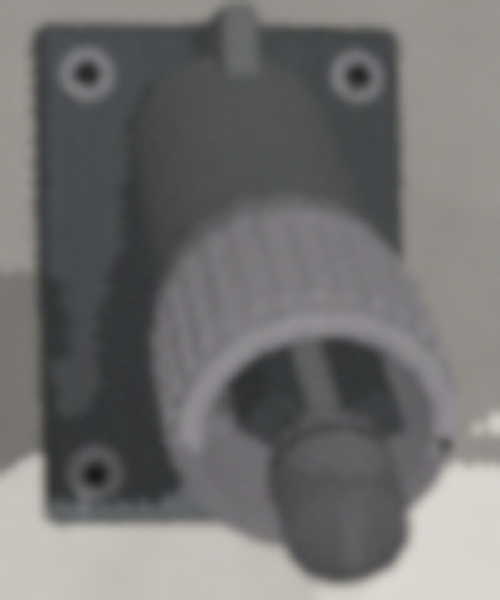

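The sleeve wound beyond -16° under load and rested again at about -7.5°. That is the same rest angle on three strokes, so it's wound as tight as it will hold. Now check seating and the rest of the scene.

```bash
python3 snap.py scene c25; python3 snap.py side s25
python3 - <<'E'
from mark import *
def pr(f,X):
    c=f['R']@X+f['t'];q=f['camera_matrix']@c;return q[:2]/q[2]
M=np.array([.4975,.2695,.117])
ims=[]
for t,(x0,x1,y0,y1) in {'c25':(245,325,190,310),'s25':(250,330,150,270)}.items():
    f=load(t+'.npz');sc=5
    im=cv2.resize(f['p'][y0:y1,x0:x1,::-1],None,fx=sc,fy=sc,interpolation=cv2.INTER_CUBIC)
    def ring(c,r,col):
        for th in np.linspace(0,6.28,60):
            q=pr(f,c+r*(np.cos(th)*u_+np.sin(th)*v_)); cv2.circle(im,(int((q[0]-x0+.5)*sc),int((q[1]-y0+.5)*sc)),1,col,-1)
    ring(M,.024,(0,0,255));ring(M-.036*a,.024,(0,0,255));ring(M+.006*a,.01,(255,255,0));ring(M+.026*a,.01,(255,255,0));ring(M+.034*a,.0012,(0,255,255))
    ims.append(im)
cv2.imwrite('pics/t25.png',np.hstack(ims))
for a_,b_ in [('c25','scene0'),('s25','side0')]:
    pass
cv2.imwrite('pics/s25f.png',load('s25.npz')['p'][:,:,::-1])
E
```

```text
(no output)
```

View pics/t25.png

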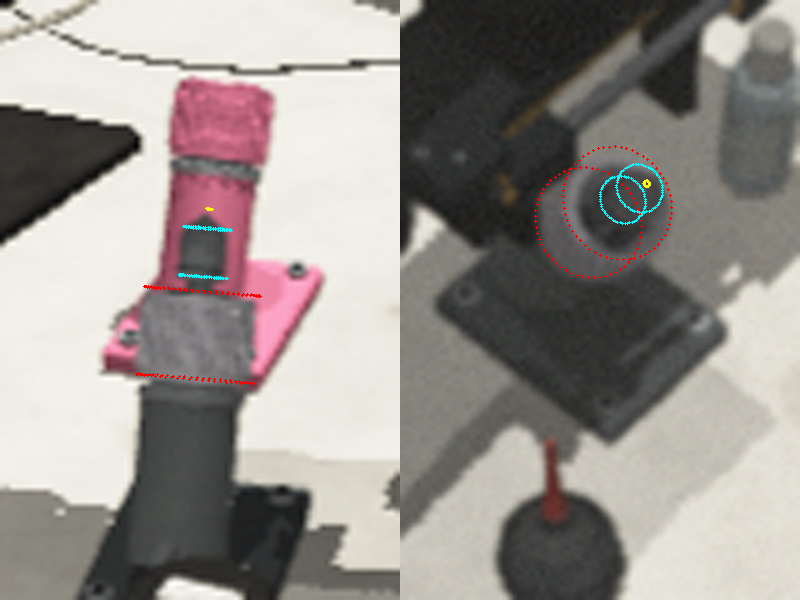

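View pics/s25f.png

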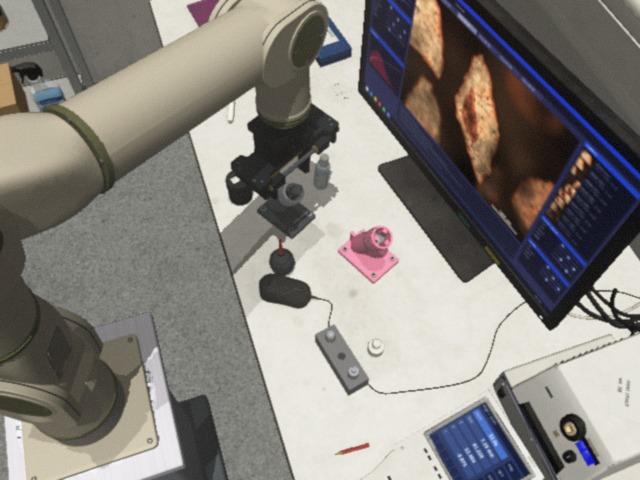

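```bash
python3 go.py 0.47 0.2 0.25 28; python3 -c "
from bench import r
print(r.close_job())"
```

```text
t 29.4 pos [0.4698 0.2017 0.2502] ydeg 28.11 w 0.0718 F [-0.0982  0.2951 -0.1201] T [-0.0412 -0.1313  0.0153] q [ 0.4522  0.1812 -1.0402  1.6732  0.1583  1.3785 -0.1208]
row [-0.0016 -0.0006  0.0002] 0.0019
the job is handed in; nothing more can be done
None
```

The pointed stud is in the steel chuck with the jaws closed on it, and I handed the job in at 29.4 s. The interface gives no verdict. The one thing I could not check directly is the jaw grip force.

- **Opening:** I turned the sleeve open by about 1.05 rad in two strokes, going by the mark on its rim. That is below the 0.8 rad needed for the shank.
- **Fitting:** I took the pointed stud from the middle hole. My first try to tip it into the mouth failed: the foot slid over the front lip and pressed on the rim with about 7 N. I backed off, tilted the stud to 30° by laying its shank along the back of the sleeve, and pushed it in until an 11.8 N force along the axis showed it was on the bore floor.
- **Closing:** I wound the sleeve back in four strokes, the last at 60 N.

**Last checks:**
- **Seating:** overlays of a fully home stud matched the wrist and scene views to about 1–2 mm, with the stud in line with the chuck.
- **Grip:** the sleeve wound further under load and came back to the same rest angle on the last three strokes, so I take it to be as tight as it will hold. A rough reading of the jaw positions put the sleeve nearer 1.47 rad than the 1.6–1.7 rad that counts as firm. That reading is only good to about ±0.12 rad.
- **Surroundings:** in the last side view the other two studs, the blower, the weight and the bottle stood where they had been, and the can too as far as the gripper let me see it. The gripper was clear of everything and read almost no force.

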